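Face the swivel spindle to the work and hang the full solder drum

ROBOT

A 6-joint arm with a two-finger parallel gripper is mounted at the origin on a cart in front of the work surface, level with it; the furniture and walls round the work are solid. World frame = base frame: x ahead of the robot, y to its left, z up, the work surface at z = 0. Lengths are in m, angles in rad, forces in N, time in s.
With the tool pointing down it reaches from about 0.35 to 0.975 m from the base axis. Payload 4.9 kg.
Tool frame: the origin (TCP) lies at the very end of the fingers, on their centre line; the grasp point (between the pads) lies 19 mm behind it; y points along the fingers, z is the direction in which the jaws open and shut, and the axes are right-handed (so a half turn about y gives the same grasp; the last joint's range is limited). The gripper opens to 85 mm and grips with 20 to 120 N. Pads are 22 mm wide; open, the fingers measure 114 mm over their backs; the gripper's body (76 mm by 85 mm) begins 54 mm behind the grasp point. The pads swing forward as they close: fully open they stand 13 mm farther back than shut.
Start: joints at [-1.427, 0.053, 1.613, -0, 1.476, -0.119], TCP at [0.162, -0.604, 0.231] pointing down, gripper open.
Joint ranges: [-3.01, 3.01], [-1.01, 2.22], [0.06, 2.58], [-1.02, 4.17], [0.09, 2.62], [-3.14, 3.14]. Speed limits (rad/s): [2.57, 2.57, 3.14, 3.14, 3.14, 3.14].

INTERFACE

Orientations are given as a rotation vector (axis times angle).
In Python, from station import monitor, viewer, ticket gives the robot as it stands.
- The arm moves only by the tool servo_tool, never from a script. Its argument "commands" is one flat list of numbers, 7 for each row, row after row: the turn, a rotation vector about the tool's x, y, z in rad, then the shift along the tool's x, y, z in cm, then the opening, from 0 (shut) to 1 (fully open). In form: [rx, ry, rz, dx, dy, dz, claw, rx, ry, rz, dx, dy, dz, claw, ...]. A call has 1 to 20 rows; each row shifts and turns the pose as measured when the row begins, along the tool's axes as they then stand; what a row does not reach is not made up. A row lasts 1/10 s, in which the tool goes at most 50 mm and 8.59 degrees, less where a joint would pass 70% of its speed; a pose out of reach is approached as far as the arm can. A call is refused whole if a number of a shift passes 5 or a number of a turn 0.15, either way. A call with a gripper value outside its range is refused whole. The fingers move at their own pace and stop on an object; "grip_force" is the grip in N (left out, the last holds). Time passes only in rows, so rows that do not move let the fingers close. It gives the time, the measured TCP pose, the force and the opening at its end, in the units of the state.
- monitor.get_obs(): the state, without advancing time (a new reading comes with each control period).
- viewer.get_image(name): name is "scene" or "top" or "wrist"; returns a dict with "frame" (400x640x3 uint8, red, green, blue), "depth" (400x640 float32, m along the optical axis (not along the pixel's ray), 0 where there is no reading), "camera_matrix" (3x3 intrinsics, pixels), "cam_to_world" (4x4, takes a point from camera to world coordinates). Camera axes: x right, y down, z forward; pixel columns grow to the right and rows downward; lengths in m; the calibration is good to about 2 mm. A picture is of the moment at which its call begins.
- ticket.finish_job(): hands the job in, once; it reports no verdict.
The state is a dict: "t": time; "q": joint angles; "dq": joint speeds; "effort": joint torques, N m; "tool_pos": TCP position; "tool_rot": TCP orientation; "contact_force": force on the tool from outside, world axes, zero at the start; "wrist_torque": the same for the moment, N m; "opening": finger opening in m.
Only numpy, scipy, OpenCV 4.12 (cv2) and the standard library are available. Lean on these libraries where they do the work, as an engineer would, in place of code of your own. Each camera call takes 0.05 s, during which the arm holds its last target.

TASK

Turn the head of the swivel reel stand by its wing until the still empty spindle points at the board held in the vice. One of the two closed solder-wire drums is full and the other is used up; they look alike, so lift them to feel which is which, then slide the full one onto the slanting spindle until it sits fully home on its collar, with the spindle still pointing at the board, and stand the used-up one upright on the free part of the steel tray's floor. Let go of everything and do not shift the other things on the bench.

Things in the scene. Friction and masses are not known exactly. Their poses are not given: they have to be found in the camera images.
- reel_stand: Fixed reel stand: grey round foot 110 mm across, column, and on it a turning head (34 mm across, top 122 mm above the bench) with a black thumb wing on top and an arm with the slanting spindle. Origin under the foot's middle, on the upright turning axis. The foot's yaw has no meaning for the work.
- wing (a point): Grip point on the wing, on the turning axis, 144 mm above the bench. The wing stands upright on the head: 48 mm long along own x, 12 mm thick, its top 11 mm above this point, its foot 22 mm below. Own z is up. The arm and spindle stick out along own MINUS x: that is the way the spindle points, seen from above.
- swivel_arm (a joint): Turning angle of the head with wing, arm and spindle, rad, growing counter-clockwise seen from above; free from -2.9 to 2.9 between end stops, no detents. It turns stiffly (friction about 0.2 N m) and stays where it is left. Zero has no meaning for the work.
- spindle_home (a point): Where a drum's middle lies when fully home: on the axis of the spindle, a 12 mm steel rod leaning outward 40 degrees from vertical. Own z points up along it. The collar that the drum sits on (38 mm across) is 22 mm below along own z, the tip 40 mm above; its last 10 mm are a cone. Own y is level, square to the arm. 84 mm out from the turning axis, 135 mm above the bench.
- drum_a_mid (a point): Centre, half-way up, of a closed drum of solder wire: round, grey with ribbed black lid, 56 mm across, 44 mm high, a 16 mm hole right through along its axis (own z, up as it stands). The full drum weighs about 0.4 kg, the used-up one about 0.085 kg; nothing to see tells them apart. The coil has 1 mm of play inside.
- drum_b_mid (a point): Centre, half-way up, of the other drum, alike in every respect but weight. Either of the two may be the full one.
- drum_a: The drum of point drum_a_mid; origin in the middle of its underside.
- drum_b: The drum of point drum_b_mid; origin in the middle of its underside.
- board_mid (a point): Middle of the small green circuit board (50 x 70 mm) that lies on the jaws of the fixed board vice (60 x 190 mm, its top about 55 mm above the bench): the spot that the spindle has to point at, seen from above.
- tray_space (a point): Middle of the free part of the floor of the fixed pressed steel tray (230 x 307 mm, rim 28 mm high); the floor is 2 to 4 mm above the bench. The free part reaches about 80 mm either way along own x and 70 mm along own y; a grey pin fixture takes up the rest of the tray, beyond it along minus own y. Own z is up.
- solder_spool: Bystander: open reel of solder wire on blue flanges, 54 mm across, 43 mm high; origin in the middle of its underside. To be left alone.
- dropper_bottle: Bystander: small brown bottle, 38 mm across, 75 mm high; origin in the middle of its underside. To be left alone.
- flush_cutters: Bystander: hand cutters with orange grips lying flat, 62 x 125 x 12 mm; origin under the middle. To be left alone.
Not all that is in view belongs to the job. What is shaped like the drum_a but orange, red or white is not meant.

How it is judged:
On the way, in this order (a step that is already met when the one before it is completed fails the run):
1. the empty spindle has been turned to point at the board (y of board_mid in the frame of wing between -0.03 and 0.03 m and x of board_mid in the frame of wing below -0.05 m and distance between each of drum_a_mid, drum_b_mid and spindle_home above 0.09 m and contact force between the fingers and reel_stand below 0.05 N), for 0.2 s.
2. the full drum sits fully home on the spindle (((distance between drum_a_mid and spindle_home below 0.006 m and angle between the z axis of drum_a_mid and the z axis of spindle_home, either way round below 0.14 rad and contact force between drum_a and reel_stand above 2.8 N) or (distance between drum_b_mid and spindle_home below 0.006 m and angle between the z axis of drum_b_mid and the z axis of spindle_home, either way round below 0.14 rad and contact force between drum_b and reel_stand above 2.8 N))), for 0.2 s.
At the end, for the whole second after the job is handed in: Seen from above the spindle points within 30 mm of the board's middle; the full drum rests on it, within 6 mm of home and 8 degrees of its axis, its weight (over 2.8 N) on the arm; the used-up drum stands upright (8 degrees) on the free tray floor; both let go and at rest (y of board_mid in the frame of wing between -0.03 and 0.03 m and x of board_mid in the frame of wing below -0.05 m and (((distance between drum_a_mid and spindle_home below 0.006 m and angle between the z axis of drum_a_mid and the z axis of spindle_home, either way round below 0.14 rad and contact force between drum_a and reel_stand above 2.8 N) and (x of drum_b_mid in the frame of tray_space between -0.09 and 0.09 m and y of drum_b_mid in the frame of tray_space between -0.1 and 0.1 m and z of drum_b_mid in the frame of tray_space below 0.034 m and angle between drum_b_mid's own z axis and vertical below 0.15 rad)) or ((distance between drum_b_mid and spindle_home below 0.006 m and angle between the z axis of drum_b_mid and the z axis of spindle_home, either way round below 0.14 rad and contact force between drum_b and reel_stand above 2.8 N) and (x of drum_a_mid in the frame of tray_space between -0.09 and 0.09 m and y of drum_a_mid in the frame of tray_space between -0.1 and 0.1 m and z of drum_a_mid in the frame of tray_space below 0.034 m and angle between drum_a_mid's own z axis and vertical below 0.15 rad))) and linear speed of each of drum_a, drum_b below 0.02 m/s and contact force between each of drum_a, drum_b and the fingers below 0.05 N and velocity of joint swivel_arm below 0.02 rad/s); the robot touches nothing.
It fails at once if shifting the solder spool by more than 25 mm (distance of solder_spool from where it was at the start of the episode above 0.025 m).
It fails at once if shifting the dropper bottle by more than 25 mm (distance of dropper_bottle from where it was at the start of the episode above 0.025 m).
It fails at once if shifting the flush cutters by more than 25 mm (distance of flush_cutters from where it was at the start of the episode above 0.025 m).
It also fails if it takes over 72 s, if anything falls off the work surface, if the arm or the gripper's body presses on something with over 40 N, if the wrist force passes 120 N, or if a joint passes its speed limit or range.

## Working session

There is one attempt and no reset: what is moved stays moved. The work goes in short steps, Python scripts to look and compute and a tool call to move; the robot and the scene stay as the last step left them, time stands still between calls to the robot, and variables do not carry over. Pictures are saved under pics/ and viewed, and the job is handed in when it is done.

Besides the shell and the picture viewer there is one more tool, called after "Emit:" as name(argument=value, ...), one argument or row to a line, values as JSON. servo_tool: Moves the arm, as the interface text tells. Its arguments: {"type":"object","properties":{"commands":{"type":"array","items":{"type":"number"}},"grip_force":{"type":"number"}},"required":["commands"]}

```bash
ls; mkdir -p pics
cat > h.py <<'E'
import numpy as np, cv2
from scipy.spatial.transform import Rotation as R
from station import monitor, viewer, ticket
def shot(name,fn):
    d=viewer.get_image(name); cv2.imwrite('pics/%s.png'%fn,d['frame'][:,:,::-1]); np.savez('pics/%s.npz'%fn,**d); return d
def cloud(d):
    K=d['camera_matrix'];T=d['cam_to_world'];z=d['depth'];v,u=np.mgrid[:z.shape[0],:z.shape[1]]
    P=np.stack([(u-K[0,2])/K[0,0]*z,(v-K[1,2])/K[1,1]*z,z],-1)
    return P@T[:3,:3].T+T[:3,3]
E
python3 - <<'E'
from h import *
o=monitor.get_obs();print(o)
for n in['scene','top','wrist']:
    d=shot(n,n+'0');print(n,d['cam_to_world'].round(3).tolist(),d['camera_matrix'].tolist())
E
```

```text
pics
{'t': 0.0, 'q': array([-1.42700923e+00,  5.33752564e-02,  1.61428659e+00,  1.69324119e-05,
        1.47602884e+00, -1.19002471e-01]), 'dq': array([-0.00061374, -0.00198327, -0.00292848,  0.0019667 , -0.00084401,
       -0.00060014]), 'effort': array([ 9.73575737e-06, -3.93680978e+01, -3.70175207e+01, -5.16962098e-05,
        6.98417585e-03,  1.54256179e-05]), 'tool_pos': array([ 0.16227254, -0.60291684,  0.23005606]), 'tool_rot': array([-0.27504778,  2.083375  , -2.07897057]), 'contact_force': array([0.04916118, 0.45009682, 0.3108678 ]), 'wrist_torque': array([ 0.03309655, -0.00737895, -0.02022339]), 'opening': 0.08552667018421406}
scene [[-0.842, -0.294, 0.453, 0.026], [-0.54, 0.467, -0.7, 0.874], [-0.005, -0.834, -0.552, 0.723], [0.0, 0.0, 0.0, 1.0]] [[403.4668605698021, 0.0, 316.3521084039614], [0.0, 403.4668605698021, 204.03108970188126], [0.0, 0.0, 1.0]]
top [[-0.018, -0.985, 0.171, 0.282], [-1.0, 0.018, -0.001, 0.09], [-0.002, -0.171, -0.985, 1.539], [0.0, 0.0, 0.0, 1.0]] [[464.0498659258535, 0.0, 316.60735698786914], [0.0, 464.0498659258535, 197.52424619275885], [0.0, 0.0, 1.0]]
wrist [[0.259, -0.916, -0.306, 0.241], [-0.966, -0.246, -0.08, -0.583], [-0.002, 0.317, -0.949, 0.373], [0.0, 0.0, 0.0, 1.0]] [[288.8830081230326, 0.0, 316.0540855951372], [0.0, 288.8830081230326, 201.405364150639], [0.0, 0.0, 1.0]]
```

View pics/top0.png

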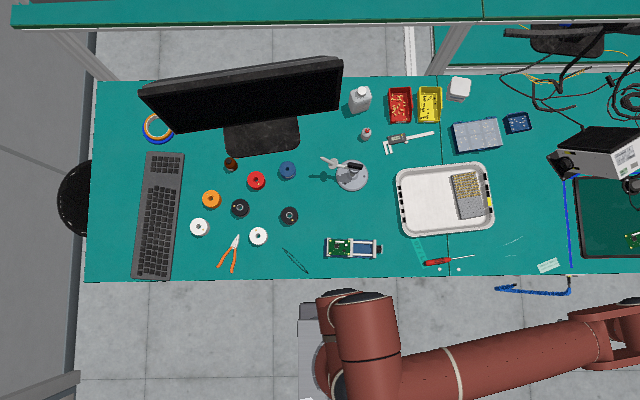

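View pics/scene0.png

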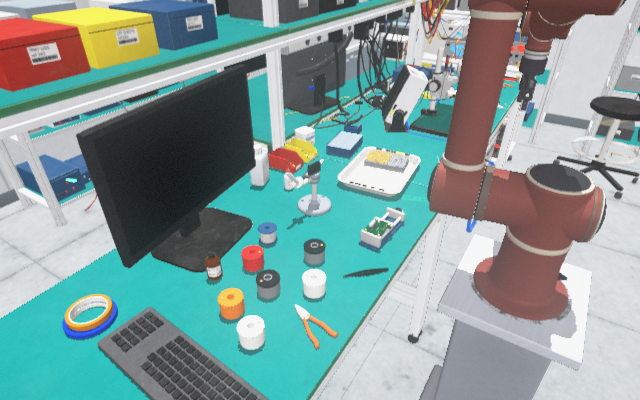

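View pics/wrist0.png

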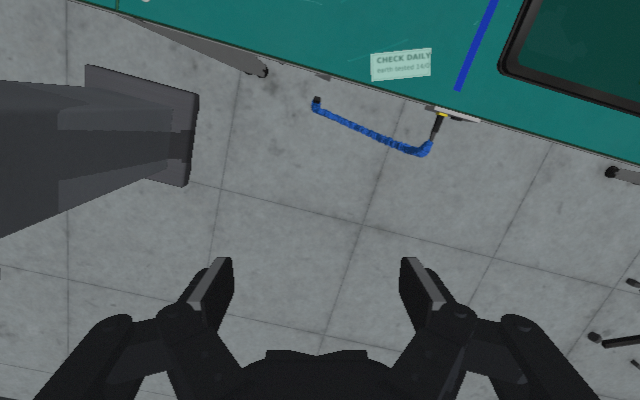

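The top view shows the black-lidded drums at about (240,208) and (289,215), the stand at (350,176), the vice at (352,247) and the tray at (445,200), with its free part on the left. Now I'll measure them.

Run:
```python
from h import *
d=dict(np.load('pics/top0.npz'));P=cloud(d)
im=d['frame'][130:290,180:520][:,:,::-1]
cv2.imwrite('pics/c.png',cv2.resize(im[:, :],None,fx=2.3,fy=2.3,interpolation=cv2.INTER_CUBIC))
s=dict(np.load('pics/scene0.npz'))
cv2.imwrite('pics/c2.png',cv2.resize(s['frame'][110:310,200:440][:,:,::-1],None,fx=3,fy=3,interpolation=cv2.INTER_CUBIC))
for n,(u,v) in dict(a=(233,205),a2=(240,202),b=(289,209),b2=(283,215),board=(340,245),vice=(360,250),tray=(425,205),bench=(300,235),foot=(340,187),wing=(352,167)).items(): print(n,P[v,u].round(4))
# drums: points height .038-.05 within region
for n,(x0,x1,y0,y1) in dict(a=(222,258,192,222),b=(272,306,200,230)).items():
    Q=P[y0:y1,x0:x1].reshape(-1,3);m=(Q[:,2]>.035)&(Q[:,2]<.055);q=Q[m]
    print(n,m.sum(),q.mean(0),q.min(0),q.max(0),cv2.minEnclosingCircle(q[:,:2].astype(np.float32)))
Q=P[150:200,320:380].reshape(-1,3)
for lo,hi in((.004,.02),(.1,.13),(.13,.165)):
    q=Q[(Q[:,2]>lo)&(Q[:,2]<hi)];print(lo,hi,len(q),q.mean(0),q.min(0),q.max(0))
Q=P[225:265,310:390].reshape(-1,3);q=Q[(Q[:,2]>.03)&(Q[:,2]<.08)];print(len(q),q.min(0),q.max(0),np.median(q,0),cv2.minAreaRect(q[:,:2].astype(np.float32)))
q=P[170:240,400:495].reshape(-1,3)
g=q[(q[:,2]>.018)&(q[:,2]<.04)];print('rim',cv2.minAreaRect(g[:,:2].astype(np.float32)),g.max(0))
```

```text
a [0.521  0.3612 0.0429]
a2 [0.5302 0.3382 0.0448]
b [0.5044 0.1785 0.0439]
b2 [0.4849 0.1981 0.0448]
board [0.3841 0.0159 0.0505]
vice [ 0.3694 -0.0513  0.0102]
tray [ 0.516  -0.2748  0.0021]
bench [ 0.4233  0.1453 -0.0028]
foot [0.5826 0.0083 0.0018]
wing [ 0.6186 -0.0234  0.1372]
a 225 [0.51392654 0.34006181 0.04330226] [0.48715577 0.31206574 0.03525929] [0.54111658 0.36864484 0.05266083] ((0.5143244862556458, 0.34095919132232666), 0.02908751368522644)
b 221 [0.48523636 0.17896313 0.0431524 ] [0.45820562 0.15247607 0.03572823] [0.51432004 0.20802655 0.05135947] ((0.48602956533432007, 0.17947036027908325), 0.028914866968989372)
0.004 0.02 743 [ 0.6166122  -0.03102587  0.01146111] [ 0.53880152 -0.12778319  0.00401038] [0.71160924 0.07544032 0.01998672]
0.1 0.13 163 [0.62737301 0.00822576 0.11691986] [ 0.60576443 -0.05206056  0.10059152] [0.65544482 0.05011531 0.12987595]
0.13 0.165 130 [ 0.6274132  -0.0012259   0.14857091] [ 0.61225676 -0.05304772  0.13005431] [0.64935625 0.07553677 0.16466229]
528 [ 0.34471626 -0.11802906  0.03014575] [0.41126264 0.06110053 0.06112477] [0.37740868 0.00876267 0.0445482 ] ((0.3763084411621094, -0.028815671801567078), (0.17738193273544312, 0.0602460652589798), 86.79676818847656)
rim ((0.5210155844688416, -0.34043216705322266), (0.3118174374103546, 0.22194689512252808), 89.812255859375) [ 0.63247379 -0.18437811  0.03988541]
```

View pics/c.png

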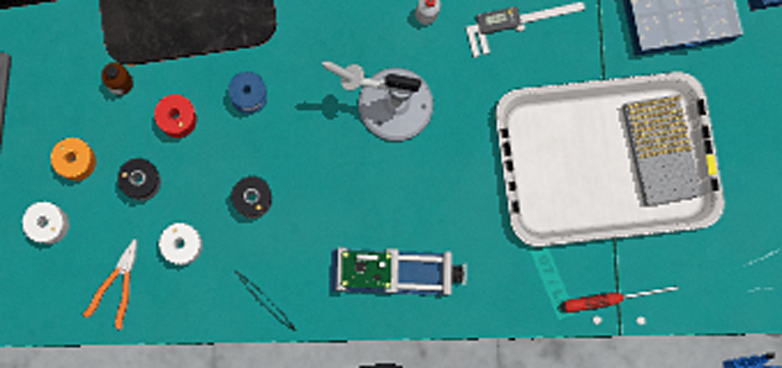

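View pics/c2.png

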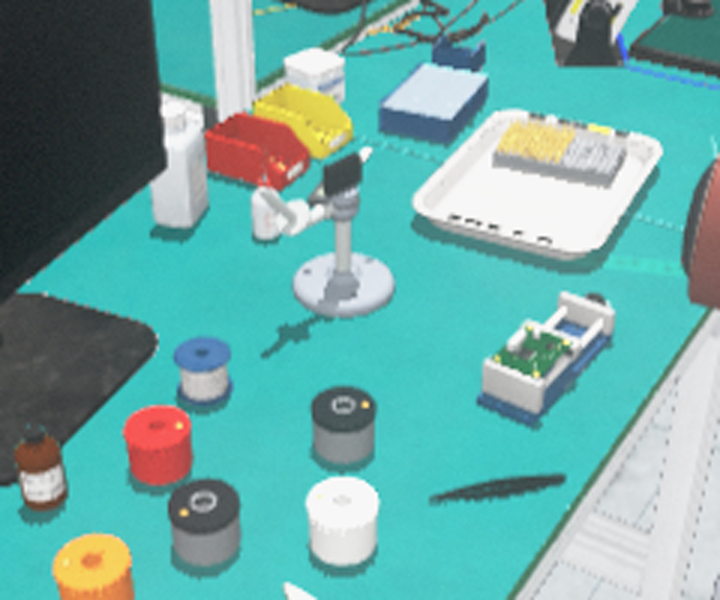

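Run:
```python
from h import *
for nm in('top0','scene0'):
    d=dict(np.load(f'pics/{nm}.npz'));P=cloud(d);hsv=cv2.cvtColor(d['frame'],cv2.COLOR_RGB2HSV)
    near=lambda x,y,r:(np.hypot(P[...,0]-x,P[...,1]-y)<r)
    g=near(.38,.02,.08)&(P[...,2]>.045)&(hsv[...,0]>45)&(hsv[...,0]<80)&(hsv[...,1]>110)
    q=P[g];print(nm,'board',len(q),q.min(0),q.max(0),cv2.minAreaRect(q[:,:2].astype(np.float32)))
    w=near(.62,-.02,.1)&(P[...,2]>.125)&(hsv[...,2]<90)
    q=P[w];print('wing',len(q),q.mean(0),q.max(0),cv2.minAreaRect(q[:,:2].astype(np.float32)))
    c=q[:,:2]-q[:,:2].mean(0);print(np.linalg.svd(c)[2][0])
    f=near(.6,-.02,.08)&(P[...,2]>.005)&(P[...,2]<.018)
    q=P[f];print('foot',len(q),q.mean(0),cv2.minEnclosingCircle(q[:,:2].astype(np.float32)))
    l=near(.62,-.0,.14)&(P[...,2]>.08)&(hsv[...,2]>110)
    for p in P[l][np.argsort(-P[l][:,1])][:25]: print(p.round(3),end=' ')
    print()
```

```text
top0 board 134 [ 0.35532096 -0.01346632  0.04501291] [0.40063722 0.05132171 0.05425468] ((0.37797829508781433, 0.01894463412463665), (0.06446857750415802, 0.04488247632980347), 89.3306884765625)
wing 86 [ 0.62038204 -0.03075801  0.1482069 ] [ 0.63127086 -0.00789762  0.15889807] ((0.621965229511261, -0.030630579218268394), (0.04663386195898056, 0.011985411867499352), 77.28976440429688)
[0.21448367 0.97672757]
foot 518 [ 0.60981894 -0.02955702  0.01244693] ((0.6002985239028931, -0.020852824673056602), 0.07889672368764877)
[0.643 0.076 0.16 ] [0.645 0.076 0.166] [0.642 0.073 0.164] [0.645 0.072 0.165] [0.639 0.07  0.162] [0.638 0.069 0.154] [0.643 0.069 0.162] [0.645 0.069 0.165] [0.649 0.069 0.16 ] [0.641 0.066 0.167] [0.638 0.066 0.155] [0.641 0.066 0.157] [0.646 0.066 0.162] [0.64  0.063 0.157] [0.639 0.063 0.152] [0.644 0.063 0.156] [0.647 0.063 0.157] [0.639 0.063 0.139] [0.641 0.06  0.157] [0.639 0.06  0.151] [0.637 0.06  0.146] [0.644 0.06  0.155] [0.639 0.057 0.15 ] [0.642 0.057 0.151] [0.637 0.057 0.145] 
scene0 board 40 [ 0.35349977 -0.00873564  0.04503799] [0.39287492 0.05407
[... 255 characters left out ...]
(0.04340622201561928, 0.013130515813827515), 74.3385009765625)
[0.23674027 0.97157297]
foot 447 [ 0.61110192 -0.01797774  0.01303379] ((0.6186462640762329, -0.026940036565065384), 0.05564394220709801)
[0.638 0.08  0.164] [0.64  0.078 0.159] [0.641 0.077 0.155] [0.64  0.077 0.165] [0.644 0.077 0.164] [0.638 0.076 0.158] [0.639 0.075 0.155] [0.646 0.075 0.159] [0.635 0.075 0.162] [0.633 0.074 0.156] [0.64  0.073 0.15 ] [0.64  0.073 0.163] [0.637 0.073 0.154] [0.64  0.073 0.16 ] [0.638 0.072 0.15 ] [0.638 0.072 0.156] [0.634 0.071 0.157] [0.635 0.071 0.15 ] [0.638 0.07  0.162] [0.636 0.07  0.159] [0.638 0.067 0.144] [0.635 0.067 0.145] [0.635 0.066 0.151] [0.635 0.066 0.148] [0.636 0.066 0.141]
```

```bash
cat >> h.py <<'E'
def pose():
    o=monitor.get_obs();return o,R.from_rotvec(o['tool_rot']),o['tool_pos']
def plan(p,Rt):
    """remaining shift (tool frame cm) and rotation (tool frame rotvec) to target"""
    o,Rc,pc=pose()
    print('t %.2f'%o['t'],'shift cm',(Rc.inv().apply(np.array(p)-pc)*100).round(2),'turn',(Rc.inv()*Rt).as_rotvec().round(3),'q',o['q'].round(2),'F',o['contact_force'].round(2),'open %.4f'%o['opening'],'tcp',pc.round(4))
def down(yaw,tilt=0,tiltdir=0):
    """tool y down, jaw z axis at yaw; then tilt so that fingers' tip direction leans toward tiltdir (world yaw)"""
    y=np.array([0,0,-1.]);z=np.array([np.cos(yaw),np.sin(yaw),0]);x=np.cross(y,z)
    Rd=R.from_matrix(np.stack([x,y,z],1))
    ax=np.array([np.sin(tiltdir),-np.cos(tiltdir),0])  # rotates -z toward tiltdir
    return R.from_rotvec(ax*tilt)*Rd
E
python3 - <<'E'
from h import *
o,Rc,p=pose();print(Rc.as_matrix().round(3)); print(down(0,.7,0).as_matrix().round(2))
for y in(-13,167):
  plan([.62,-.028,.25],down(np.radians(y)))
E
```

```text
[[-0.966 -0.     0.26 ]
 [-0.26   0.002 -0.966]
 [-0.    -1.    -0.002]]
[[ 0.    0.64  0.76]
 [-1.    0.    0.  ]
 [ 0.   -0.76  0.64]]
t 0.15 shift cm [-59.14  -1.89 -43.64] turn [ 1.000e-03 -1.081e+00 -1.000e-03] q [-1.43  0.05  1.61 -0.    1.48 -0.12] F [ 0.35 -0.3   0.08] open 0.0852 tcp [ 0.1623 -0.6031  0.2303]
t 0.15 shift cm [-59.14  -1.89 -43.64] turn [1.000e-03 2.061e+00 2.000e-03] q [-1.43  0.05  1.61 -0.    1.48 -0.12] F [ 0.35 -0.3   0.08] open 0.0852 tcp [ 0.1623 -0.6031  0.2303]
```

Emit:
servo_tool(
  commands=[0, 0, 0, -3.7, -0.1, -2.73, 1, 0, 0, 0, -3.7, -0.1, -2.73, 1, 0, 0, 0, -3.7, -0.1, -2.73, 1, 0, 0, 0, -3.7, -0.1, -2.73, 1, 0, 0, 0, -3.7, -0.1, -2.73, 1, 0, 0, 0, -3.7, -0.1, -2.73, 1, 0, 0, 0, -3.7, -0.1, -2.73, 1, 0, 0, 0, -3.7, -0.1, -2.73, 1, 0, -0.14, 0, -3.7, -0.1, -2.73, 1, 0, -0.14, 0, -3.2, -0.1, -3.2, 1, 0, -0.14, 0, -2.8, -0.1, -3.7, 1, 0, -0.14, 0, -2.2, -0.1, -4, 1],
)

```text
t: 1.35
tool_pos: [0.4415, -0.1324, 0.2392]
tool_rot: [-0.764, 1.734, -1.722]
contact_force: [0.8, 0.6, -0.2]
opening: 0.0852
```

Run:
```python
from h import *
plan([.62,-.028,.25],down(np.radians(-13)))
```

```text
t 1.35 shift cm [-19.73  -1.04   6.18] turn [ 0.005 -0.511 -0.005] q [-0.46 -0.36  1.97  0.01  1.54  0.28] F [ 0.81  0.59 -0.24] open 0.0852 tcp [ 0.4415 -0.1324  0.2392]
```

Emit:
servo_tool(
  commands=[0, -0.128, 0, 0, -1, 0, 1, 0, -0.128, 0, 0, -1, 0, 1, 0, -0.128, 0, 0, -1, 0, 1, 0, -0.128, 0, 0, 0, 0, 1, 0, 0, 0, -3.1, 0, 2.3, 1, 0, 0, 0, -3.1, 0, 2.3, 1, 0, 0, 0, -3.1, 0, 2.3, 1, 0, 0, 0, -3.1, 0, 2.3, 1, 0, 0, 0, 0, 0, 0, 1],
)

```text
t: 2.25
tool_pos: [0.5572, -0.0179, 0.2678]
tool_rot: [-1.109, 1.357, -1.342]
contact_force: [-0.3, -0.6, -0.6]
opening: 0.0854
```

Run:
```python
from h import *
plan([.62,-.028,.25],down(np.radians(-13)))
d=shot('wrist','w1')
```

```text
t 2.25 shift cm [-0.2   1.75  6.37] turn [ 0.006  0.034 -0.007] q [-0.17 -0.12  1.73  0.01  1.55  0.02] F [-0.26 -0.61 -0.57] open 0.0854 tcp [ 0.5572 -0.0179  0.2678]
```

View pics/w1.png

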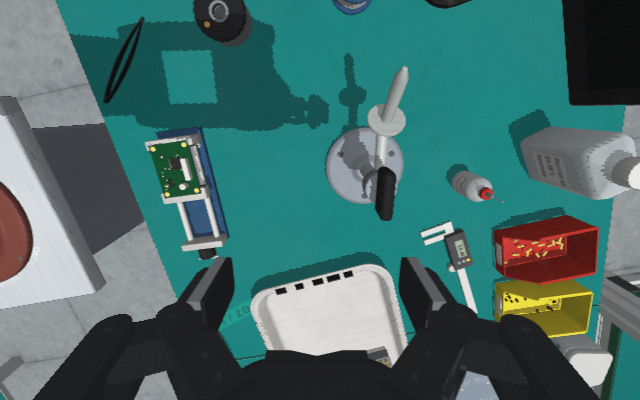

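The wrist view shows the board at about (177,167), the wing at (385,193), the spindle tip at (405,70) and the foot around (365,167).

Run:
```python
from h import *
d=dict(np.load('pics/w1.npz'));P=cloud(d);hsv=cv2.cvtColor(d['frame'],cv2.COLOR_RGB2HSV)
near=lambda x,y,r:(np.hypot(P[...,0]-x,P[...,1]-y)<r)
def rect(m,n):
    q=P[m];print(n,len(q),q.min(0).round(4),q.max(0).round(4),np.median(q,0).round(4),cv2.minAreaRect(q[:,:2].astype(np.float32)))
rect(near(.376,.02,.06)&(P[...,2]>.042)&(hsv[...,0]>45)&(hsv[...,0]<85)&(hsv[...,1]>90),'board')
w=near(.62,-.028,.05)&(P[...,2]>.148)&(hsv[...,2]<90);rect(w,'wingtop')
q=P[w][:,:2];print(np.linalg.svd(q-q.mean(0))[2][0])
f=near(.62,-.028,.075)&(P[...,2]>.004)&(P[...,2]<.018);q=P[f];print('foot',len(q),cv2.minEnclosingCircle(q[:,:2].astype(np.float32)))
s=near(.645,.07,.03)&(P[...,2]>.13);rect(s,'spindle')
print(P[250,150],P[60,300],P[340,330])
```

```text
board 1427 [ 0.3495 -0.0148  0.0424] [0.4045 0.0556 0.0517] [0.3753 0.0229 0.0456] ((0.3772962689399719, 0.020370464771986008), (0.06871107965707779, 0.05302097275853157), 87.10531616210938)
wingtop 16181 [ 0.5724 -0.0538  0.148 ] [ 0.6321 -0.0026  0.3637] [ 0.61   -0.0204  0.3394] ((0.6011839509010315, -0.02845659852027893), (0.04642986133694649, 0.060483984649181366), 84.0867691040039)
[-0.90799503  0.41898093]
foot 2785 ((0.6225099563598633, -0.03146487474441528), 0.05490456521511078)
spindle 638 [0.6326 0.0404 0.1303] [0.6481 0.0769 0.1673] [0.6399 0.0602 0.153 ] ((0.6409888863563538, 0.05890994518995285), (0.036524854600429535, 0.01163680199533701), 78.24810791015625)
[-0.28348284 -0.39439592 -0.75258357] [ 0.56163774  0.12104256 -0.00064498] [ 0.5194012  -0.32867104  0.00125496]
```

Run:
```python
from h import *
d=dict(np.load('pics/w1.npz'));P=cloud(d);hsv=cv2.cvtColor(d['frame'],cv2.COLOR_RGB2HSV)
w=(np.hypot(P[...,0]-.6225,P[...,1]+.0315)<.05)&(P[...,2]>.15)&(P[...,2]<.165)&(hsv[...,2]<90)
q=P[w];print(len(q),q.mean(0),cv2.minAreaRect(q[:,:2].astype(np.float32)));v=np.linalg.svd(q[:,:2]-q[:,:2].mean(0))[2][0];print(v,np.degrees(np.arctan2(v[1],v[0])))
plan([.6225,-.0315,.17],down(np.radians(-12.5)))
plan([.6225,-.0315,.17],down(np.radians(-10.5)))
```

```text
597 [ 0.62140454 -0.02989324  0.15401878] ((0.6218060255050659, -0.030676551163196564), (0.046670954674482346, 0.012190787121653557), 77.9529800415039)
[-0.2008082  -0.97963058] -101.58422446338139
t 2.30 shift cm [0.01 9.73 6.82] turn [ 0.006  0.024 -0.006] q [-0.17 -0.13  1.73  0.01  1.55  0.02] F [-0.29 -0.71  0.64] open 0.0854 tcp [ 0.5561 -0.019   0.2677]
t 2.30 shift cm [0.01 9.73 6.82] turn [ 0.006 -0.011 -0.006] q [-0.17 -0.13  1.73  0.01  1.55  0.02] F [-0.29 -0.71  0.64] open 0.0854 tcp [ 0.5561 -0.019   0.2677]
```

Emit:
servo_tool(
  commands=[0.006, 0.012, -0.006, 0, 0, 4, 1, 0, 0, 0, 0, 0, 2.7, 1, 0, 0, 0, 0, 3, 0, 1, 0, 0, 0, 0, 3, 0, 1, 0, 0, 0, 0, 3, 0, 1, 0, 0, 0, 0, 0, 0, 1],
)

```text
t: 2.9
tool_pos: [0.6196, -0.0365, 0.1737]
tool_rot: [-1.107, 1.363, -1.363]
contact_force: [-0.9, 0.0, -0.5]
opening: 0.0851
```

Run:
```python
from h import *
plan([.6222,-.0312,.131],down(np.radians(-11.8)))
```

```text
t 2.90 shift cm [-0.59  4.27  0.15] turn [ 0.003 -0.004  0.003] q [-0.18  0.09  1.68 -0.    1.38  0.03] F [-0.9   0.04 -0.47] open 0.0851 tcp [ 0.6196 -0.0365  0.1737]
```

Emit:
servo_tool(
  commands=[0, 0, 0, -0.5, 1.8, 0.1, 1, 0, 0, 0, -0.1, 1.6, 0.1, 1, 0, 0, 0, 0, 0.8, 0, 1, 0, 0, 0, 0, 0, 0, 1],
  grip_force=60,
)

```text
t: 3.3
tool_pos: [0.6237, -0.0323, 0.1323]
tool_rot: [-1.103, 1.361, -1.366]
contact_force: [0.2, 0.2, -0.1]
opening: 0.085
```

Run:
```python
from h import *
plan([.6222,-.0312,.131],down(np.radians(-11.8)))
```

```text
t 3.30 shift cm [-0.08  0.13 -0.17] turn [-0.002 -0.006  0.003] q [-0.17  0.13  1.7  -0.    1.31  0.04] F [ 0.18  0.19 -0.13] open 0.0850 tcp [ 0.6237 -0.0323  0.1323]
```

Emit:
servo_tool(
  commands=[0, 0, 0, -0.1, 0, -0.1, 0, 0, 0, 0, 0, 0, -0.1, 0, 0, 0, 0, 0, 0, 0, 0, 0, 0, 0, 0, 0, 0, 0, 0, 0, 0, 0, 0, 0, 0, 0, 0, 0, 0, 0, 0, 0, 0, 0, 0, 0, 0, 0, 0],
)

```text
t: 4.0
tool_pos: [0.6225, -0.0306, 0.1361]
tool_rot: [-1.102, 1.358, -1.367]
contact_force: [-0.6, -1.1, -1.4]
opening: 0.0106
```

Run:
```python
from h import *
plan([.6222,-.0312,.131],down(np.radians(-11.8)))
```

```text
t 4.00 shift cm [ 0.06  0.51 -0.02] turn [-0.003 -0.004  0.003] q [-0.17  0.12  1.7  -0.    1.31  0.04] F [-0.63 -1.14 -1.39] open 0.0106 tcp [ 0.6225 -0.0306  0.1361]
```

Emit:
servo_tool(
  commands=[0, -0.14, 0, 0, 0, 0, 0, 0, -0.14, 0, 0, 0, 0, 0, 0, -0.14, 0, 0, 0, 0, 0, 0, -0.14, 0, 0, 0, 0, 0, 0, -0.14, 0, 0, 0, 0, 0, 0, -0.14, 0, 0, 0, 0, 0, 0, 0, 0, 0, 0, 0, 0],
)

```text
t: 4.7
tool_pos: [0.6228, -0.0305, 0.1361]
tool_rot: [-1.45, 0.71, -0.716]
contact_force: [-1.5, 0.8, 1.5]
opening: 0.0108
```

Run:
```python
from h import *
plan([.6222,-.0312,.1361],down(np.radians(78.05)))
```

```text
t 4.70 shift cm [ 0.02  0.   -0.09] turn [-0.001 -0.705  0.004] q [-0.17  0.12  1.7  -0.    1.31 -0.82] F [-1.52  0.83  1.55] open 0.0108 tcp [ 0.6228 -0.0305  0.1361]
```

Emit:
servo_tool(
  commands=[0, -0.14, 0, 0, 0, 0, 0, 0, -0.14, 0, 0, 0, 0, 0, 0, -0.14, 0, 0, 0, 0, 0, 0, -0.14, 0, 0, 0, 0, 0, 0, -0.14, 0, 0, 0, 0, 0, 0, 0, 0, 0, 0, 0, 0, 0, 0, 0, 0, 0, 0, 0],
)

```text
t: 5.4
tool_pos: [0.6228, -0.0303, 0.1361]
tool_rot: [-1.564, 0.165, -0.171]
contact_force: [-1.2, -0.2, 0.5]
opening: 0.0106
```

Run:
```python
from h import *
plan([.6222,-.0312,.1361],down(np.radians(78.05)))
d=shot('top','top1');shot('wrist','w2')
P=cloud(d)
s=(np.hypot(P[...,0]-.53,P[...,1]+.01)<.05)&(P[...,2]>.11)&(P[...,2]<.175);q=P[s];print(len(q),q.mean(0),q.min(0))
```

```text
t 5.40 shift cm [-0.04 -0.   -0.1 ] turn [-0.001 -0.006  0.004] q [-0.17  0.12  1.7   0.    1.31 -1.52] F [-1.21 -0.17  0.47] open 0.0106 tcp [ 0.6228 -0.0303  0.1361]<stdin>:5: RuntimeWarning: Mean of empty slice.
  ret = um.true_divide(
Traceback (most recent call last):
ValueError: zero-size array to reduction operation minimum which has no identity
```

View pics/w2.png

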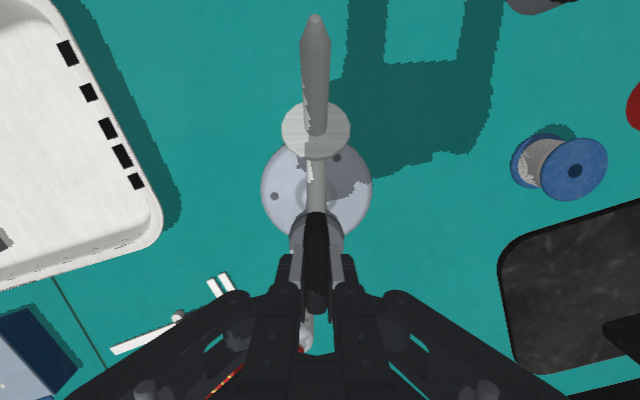

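```bash
cat > sp.py <<'E'
from h import *
def spindle(fn,A=np.array([.6225,-.0315]),vis=True):
    d=dict(np.load(f'pics/{fn}.npz'));P=cloud(d);hsv=cv2.cvtColor(d['frame'],cv2.COLOR_RGB2HSV)
    B=np.array([.3773,.0204]);e=(B-A)/np.linalg.norm(B-A);n=np.array([-e[1],e[0]])
    D=P[...,:2]-A;r=D@e;l=D@n
    m=(r>.085)&(r<.13)&(abs(l)<.04)&(P[...,2]>.125)&(P[...,2]<.175)
    q=P[m];print(fn,m.sum(),'tip side: lateral mean %.4f'%l[m].mean(),'range',l[m].min().round(4),l[m].max().round(4),'rmax',r[m].max(),'zmax',q[:,2].max())
    m2=(r>.04)&(r<.1)&(abs(l)<.04)&(P[...,2]>.09)&(P[...,2]<.15)
    print('collar lateral',l[m2].min(),l[m2].max(),l[m2].mean())
    # depth profile
    for a in np.arange(.06,.12,.006):
        k=(r>a)&(r<a+.006)&(abs(l)<.015)&(P[...,2]>.08)&(P[...,2]<.18)
        if k.sum(): print('r %.3f'%(a+.003),'n',k.sum(),'l %.4f'%l[k].mean(),'z %.4f'%np.percentile(P[k][:,2],90))
E
python3 -c "
from sp import *
spindle('w2');spindle('top1')"
```

```text
w2 2188 tip side: lateral mean -0.0002 range -0.0062 0.0059 rmax 0.11185524411295276 zmax 0.16765779651345655
collar lateral -0.018871416336627252 0.018222477927965986 -0.00016849331826947973
r 0.063 n 704 l -0.0001 z 0.1265
r 0.069 n 665 l 0.0001 z 0.1254
r 0.075 n 645 l -0.0001 z 0.1329
r 0.081 n 537 l 0.0001 z 0.1411
r 0.087 n 391 l -0.0001 z 0.1486
r 0.093 n 509 l -0.0002 z 0.1557
r 0.099 n 612 l -0.0001 z 0.1621
r 0.105 n 578 l -0.0002 z 0.1655
r 0.111 n 151 l -0.0001 z 0.1665sp.py:7: RuntimeWarning: Mean of empty slice.
  q=P[m];print(fn,m.sum(),'tip side: lateral mean %.4f'%l[m].mean(),'range',l[m].min().round(4),l[m].max().round(4),'rmax',r[m].max(),'zmax',q[:,2].max())
  ret = ret.dtype.type(ret / rcount)
Traceback (most recent call last):
  File "sp.py", line 7, in spindle
    q=P[m];print(fn,m.sum(),'tip side: lateral mean %.4f'%l[m].mean(),'range',l[m].min().round(4),l[m].max().round(4),'rmax',r[m].max(),'zmax',q[:,2].max())
                                                                              ~~~~~~~~^^
ValueError: zero-size array to reduction operation minimum which has no identity
```

Pointing is right (lateral offset is about 0). Release and lift.

Emit:
servo_tool(
  commands=[0, 0, 0, 0, 0, 0, 0.3, 0, 0, 0, 0, 0, 0, 1, 0, 0, 0, 0, 0, 0, 1, 0, 0, 0, 0, 0, 0, 1, 0, 0, 0, 0, -2, 0, 1, 0, 0, 0, 0, -4, 0, 1, 0, 0, 0, 0, -4, 0, 1, 0, 0, 0, 0, -4, 0, 1, 0, 0, 0, 0, 0, 0, 1],
)

```text
t: 6.4
tool_pos: [0.622, -0.0305, 0.2791]
tool_rot: [-1.564, 0.171, -0.175]
contact_force: [1.1, -0.1, 1.0]
opening: 0.0857
```

Run:
```python
from h import *
shot('wrist','w3')
plan([.486-.03,.179-.02,.26],down(np.radians(90)))
import sp; sp.spindle('w3')
```

```text
t 6.45 shift cm [-20.22   1.63  14.87] turn [-0.001 -0.22  -0.002] q [-0.17  0.02  1.57  0.    1.55 -1.52] F [ 0.18  1.18 -0.18] open 0.0854 tcp [ 0.6208 -0.0303  0.2758]
w3 426 tip side: lateral mean -0.0005 range -0.0063 0.0055 rmax 0.11141991182272189 zmax 0.167023328647587
collar lateral -0.01885259531858779 0.01767770504948099 -0.0004637325722601008
r 0.063 n 210 l 0.0000 z 0.1265
r 0.069 n 180 l -0.0001 z 0.1258
r 0.075 n 189 l -0.0006 z 0.1327
r 0.081 n 148 l 0.0001 z 0.1408
r 0.087 n 90 l -0.0008 z 0.1489
r 0.093 n 110 l -0.0005 z 0.1559
r 0.099 n 112 l -0.0004 z 0.1621
r 0.105 n 99 l -0.0004 z 0.1655
r 0.111 n 28 l -0.0005 z 0.1665
```

View pics/w3.png

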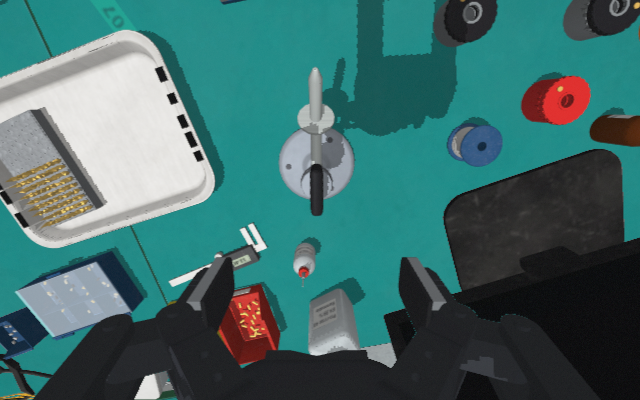

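Emit:
servo_tool(
  commands=[0, -0.11, 0, 0, 0, 0, 1, 0, -0.11, 0, 0, 0, 0, 1, 0, 0, 0, -2.7, 0, 3.2, 1, 0, 0, 0, -2.7, 0, 3.2, 1, 0, 0, 0, -2.7, 0, 3.2, 1, 0, 0, 0, -2.7, 0, 3.2, 1, 0, 0, 0, -2.7, 0, 3.2, 1, 0, 0, 0, 0, 0, 0, 1],
)

```text
t: 7.25
tool_pos: [0.4764, 0.1327, 0.2634]
tool_rot: [-1.569, 0.013, 0.017]
contact_force: [0.2, -0.9, -0.5]
opening: 0.0857
```

```bash
cat >> h.py <<'E'
def drum(fn,x,y):
    d=dict(np.load(f'pics/{fn}.npz'));P=cloud(d)
    m=(np.hypot(P[...,0]-x,P[...,1]-y)<.045)&(P[...,2]>.039)&(P[...,2]<.055);q=P[m]
    print(fn,'drum',len(q),np.median(q,0).round(4),q[:,:2].min(0).round(4),q[:,:2].max(0).round(4),cv2.minEnclosingCircle(q[:,:2].astype(np.float32)))
E
python3 - <<'E'
from h import *
shot('wrist','w4')
plan([.486,.179,.26],down(np.radians(90)))
drum('w4',.486,.179);drum('w4',.514,.34);drum('w3',.486,.179);drum('w3',.514,.34)
E
```

```text
t 7.30 shift cm [0.88 0.3  4.76] turn [-0.001  0.002 -0.019] q [ 0.12 -0.27  1.86  0.    1.57 -1.46] F [ 0.64  0.55 -0.71] open 0.0853 tcp [0.4774 0.1314 0.2631]
w4 drum 1399 [0.4834 0.1801 0.0441] [0.4558 0.1513] [0.5138 0.2083] ((0.48479196429252625, 0.1800980418920517), 0.029090261086821556)
w4 drum 1363 [0.512  0.34   0.0441] [0.4846 0.3126] [0.542  0.3705] ((0.5133843421936035, 0.3413485288619995), 0.029412835836410522)
w3 drum 1694 [0.4912 0.1762 0.0439] [0.4667 0.1508] [0.5141 0.2086] ((0.48571649193763733, 0.17995961010456085), 0.029365910217165947)
w3 drum 1392 [0.5236 0.3339 0.0439] [0.5021 0.3111] [0.5426 0.3653] ((0.518107533454895, 0.3390152156352997), 0.029017331078648567)
```

View pics/w4.png

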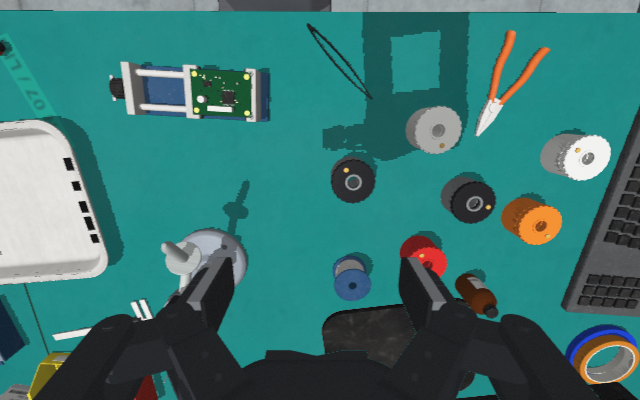

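Emit:
servo_tool(
  commands=[0, 0, -0.019, 0.75, 0, 4.8, 1, 0, 0, 0, 0, 3, 0, 1, 0, 0, 0, 0, 4, 0, 1, 0, 0, 0, 0, 4, 0, 1, 0, 0, 0, 0, 4, 0, 1, 0, 0, 0, 0, 2, 0, 1, 0, 0, 0, 0, 0, 0, 1],
)

```text
t: 8.0
tool_pos: [0.4881, 0.1761, 0.0825]
tool_rot: [-1.574, 0.004, -0.004]
contact_force: [-1.4, -0.7, -0.6]
opening: 0.0851
```

Run:
```python
from h import *
plan([.485,.180,.006],down(np.radians(90)))
```

```text
t 8.00 shift cm [-0.31  7.65  0.41] turn [ 0.003 -0.005 -0.   ] q [ 0.2  -0.06  1.98 -0.    1.22 -1.36] F [-1.38 -0.71 -0.62] open 0.0851 tcp [0.4881 0.1761 0.0825]
```

Emit:
servo_tool(
  commands=[0, 0, 0, -0.35, 0, 0.4, 1, 0, 0, 0, 0, 3, 0, 1, 0, 0, 0, 0, 2.5, 0, 1, 0, 0, 0, 0, 1.2, 0, 1, 0, 0, 0, 0, 0, 0, 1],
)

```text
t: 8.5
tool_pos: [0.4905, 0.18, 0.0196]
tool_rot: [-1.572, -0.001, -0.014]
contact_force: [-0.5, 0.3, 0.2]
opening: 0.0854
```

Run:
```python
from h import *
plan([.485,.180,.006],down(np.radians(90)))
```

```text
t 8.50 shift cm [-0.56  1.36  0.  ] turn [ 0.001 -0.008  0.01 ] q [ 0.21  0.04  2.01 -0.    1.08 -1.35] F [-0.47  0.33  0.24] open 0.0854 tcp [0.4905 0.18   0.0196]
```

Emit:
servo_tool(
  commands=[0, -0.005, 0.01, -0.5, 0.7, 0, 1, 0, 0, 0, -0.2, 0.5, 0, 1, 0, 0, 0, 0, 0, 0, 1],
)

```text
t: 8.8
tool_pos: [0.4861, 0.1807, 0.0108]
tool_rot: [-1.571, -0.002, -0.006]
contact_force: [0.3, -0.2, -0.2]
opening: 0.0854
```

Run:
```python
from h import *
plan([.485,.180,.006],down(np.radians(90)))
```

```text
t 8.80 shift cm [-0.11  0.47 -0.07] turn [-0.    -0.003  0.005] q [ 0.21  0.05  2.02 -0.    1.07 -1.35] F [ 0.3  -0.19 -0.2 ] open 0.0854 tcp [0.4861 0.1807 0.0108]
```

Emit:
servo_tool(
  commands=[0, 0, 0, -0.15, 0.4, -0.1, 1, 0, 0, 0, 0, 0, 0, 0, 0, 0, 0, 0, 0, 0, 0, 0, 0, 0, 0, 0, 0, 0, 0, 0, 0, 0, 0, 0, 0, 0, 0, 0, 0, 0, 0, 0],
  grip_force=60,
)

```text
t: 9.4
tool_pos: [0.4862, 0.18, 0.0087]
tool_rot: [-1.57, -0.005, -0.009]
contact_force: [0.8, 0.3, -0.3]
opening: 0.0552
```

Run:
```python
from h import *
plan([.485,.180,.12],down(np.radians(90)))
```

```text
t 9.40 shift cm [-2.000e-02 -1.113e+01  1.000e-02] turn [-0.001 -0.003  0.009] q [ 0.21  0.05  2.02 -0.    1.06 -1.36] F [ 0.79  0.27 -0.32] open 0.0552 tcp [0.4862 0.18   0.0087]
```

Emit:
servo_tool(
  commands=[0, 0, 0, 0, -1.5, 0, 0, 0, 0, 0, 0, -2, 0, 0, 0, 0, 0, 0, -2, 0, 0, 0, 0, 0, 0, -2, 0, 0, 0, 0, 0, 0, 0, 0, 0, 0, 0, 0, 0, 0, 0, 0, 0, 0, 0, 0, 0, 0, 0],
)

```text
t: 10.1
tool_pos: [0.4843, 0.1797, 0.0883]
tool_rot: [-1.57, -0.004, -0.008]
contact_force: [-0.3, 0.2, -0.5]
opening: 0.0551
```

Run:
```python
from h import *
F=[]
for i in range(5): shot('wrist','w5');F.append(monitor.get_obs()['contact_force'])
print(np.round(F,2),np.mean(F,0))
plan([.485,.180,.12],down(np.radians(90)))
```

```text
[[-0.96 -0.15 -1.41]
 [-0.23 -0.38 -0.38]
 [-0.32  0.05 -0.92]
 [-0.01  1.11 -1.88]
 [-0.25  0.06 -0.25]] [-0.35284034  0.13963059 -0.96784237]
t 10.35 shift cm [ 0.14 -3.24  0.04] turn [-0.    -0.003  0.006] q [ 0.21 -0.08  1.99 -0.    1.22 -1.36] F [-0.25  0.06 -0.25] open 0.0552 tcp [0.4838 0.1796 0.0876]
```

View pics/w5.png

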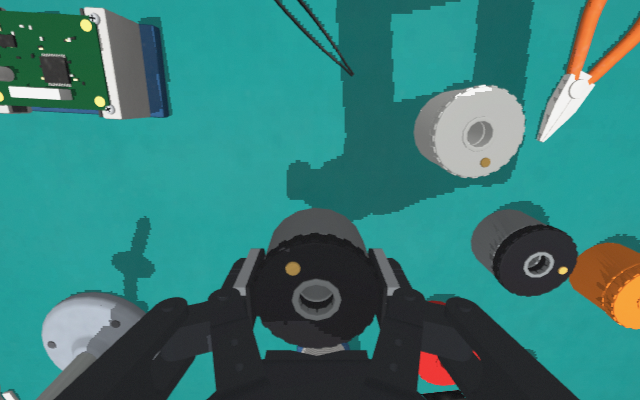

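The drum in hand weighs about 1 N, so it is the used-up one and goes to the tray. The other one is the full drum. Next, the tray's free floor.

Run:
```python
from h import *
for fn in('w3','top0'):
    d=dict(np.load(f'pics/{fn}.npz'));P=cloud(d);hsv=cv2.cvtColor(d['frame'],cv2.COLOR_RGB2HSV)
    m=(abs(P[...,0]-.52)<.14)&(abs(P[...,1]+.34)<.18)&(P[...,2]<.012)&(hsv[...,1]<40)&(hsv[...,2]>150)
    m=cv2.erode(m.astype(np.uint8),np.ones((3,3)))>0
    q=P[m];print(fn,len(q),np.median(q,0),q.min(0),q.max(0))
    for x in np.arange(.42,.64,.03):
        k=q[abs(q[:,0]-x)<.01];print(round(x,2),len(k),k[:,1].min().round(3) if len(k) else '',k[:,1].max().round(3) if len(k) else '')
plan([.52,-.27,.16],down(np.radians(90)))
```

```text
w3 16744 [ 0.51524991 -0.29263364  0.00111278] [ 0.42516697 -0.45600216 -0.002227  ] [ 0.64096941 -0.19716139  0.01123823]
0.42 119 -0.278 -0.221
0.45 2557 -0.446 -0.21
0.48 1773 -0.379 -0.207
0.51 1659 -0.373 -0.205
0.54 1503 -0.369 -0.203
0.57 1390 -0.364 -0.201
0.6 1332 -0.359 -0.197
0.63 976 -0.456 -0.213
top0 2816 [ 0.52422375 -0.29173465  0.00103434] [ 0.43211047 -0.4692953  -0.01214221] [ 0.6384128  -0.19839397  0.01162802]
0.42 0  
0.45 386 -0.462 -0.211
0.48 303 -0.468 -0.206
0.51 266 -0.372 -0.204
0.54 278 -0.37 -0.202
0.57 269 -0.366 -0.199
0.6 256 -0.361 -0.198
0.63 114 -0.433 -0.23
t 10.35 shift cm [  3.78  -7.24 -44.95] turn [-0.    -0.003  0.006] q [ 0.21 -0.08  1.99 -0.    1.22 -1.36] F [-0.25  0.06 -0.25] open 0.0552 tcp [0.4838 0.1796 0.0876]
```

Emit:
servo_tool(
  commands=[0, 0, 0, 0, -5, 0, 0, 0, 0, 0, 0, -5, 0, 0, 0, 0, 0, 0, -5, 0, 0, 0, 0, 0, 0, -1, -3, 0, 0, 0, 0, 0, 0, -4.6, 0, 0, 0, 0, 0, 0, -4.6, 0, 0, 0, 0, 0, 0, -4.6, 0, 0, 0, 0, 0, 0, -4.6, 0, 0, 0, 0, 0.3, 0, -4.6, 0, 0, 0, 0, 0.4, 0, -4.6, 0, 0, 0, 0, 0.5, 0, -4.6, 0, 0, 0, 0, 0.5, 0, -4.6, 0, 0, 0, 0, 0.5, 0, -4.6, 0, 0, 0, 0, 0.4, 0, -3, 0, 0, 0, 0, 0, 0, 0, 0],
)

```text
t: 11.85
tool_pos: [0.5064, -0.3128, 0.2461]
tool_rot: [-1.57, 0.002, 0.005]
contact_force: [0.8, 0.4, -0.4]
opening: 0.0553
```

Run:
```python
from h import *
plan([.522,-.283,.05],down(np.radians(90)))
```

```text
t 11.85 shift cm [ 1.64 19.6   2.97] turn [-0.     0.002 -0.004] q [-0.68 -0.02  1.67 -0.    1.5  -2.25] F [ 0.77  0.38 -0.35] open 0.0553 tcp [ 0.5064 -0.3128  0.2461]
```

Emit:
servo_tool(
  commands=[0, 0, 0, 1.5, 0, 3, 0, 0, 0, 0, 0, 3, 0, 0, 0, 0, 0, 0, 4, 0, 0, 0, 0, 0, 0, 4, 0, 0, 0, 0, 0, 0, 4, 0, 0, 0, 0, 0, 0, 2, 0, 0, 0, 0, 0, 0, 0, 0, 0],
)

```text
t: 12.55
tool_pos: [0.521, -0.2776, 0.0691]
tool_rot: [-1.567, 0.002, 0.006]
contact_force: [-0.1, -0.2, -0.3]
opening: 0.0553
```

Run:
```python
from h import *
plan([.522,-.283,.012],down(np.radians(90)))
```

```text
t 12.55 shift cm [ 0.13  5.7  -0.56] turn [-0.004  0.002 -0.005] q [-0.62  0.13  1.82  0.    1.2  -2.19] F [-0.09 -0.18 -0.26] open 0.0553 tcp [ 0.521  -0.2776  0.0691]
```

Emit:
servo_tool(
  commands=[0, 0, 0, -0.2, 2.5, -0.4, 0, 0, 0, 0, 0, 1.5, 0, 0, 0, 0, 0, 0, 0.8, 0, 0, 0, 0, 0, 0, 0.4, 0, 0, 0, 0, 0, 0, 0, 0, 0],
)

```text
t: 13.05
tool_pos: [0.5217, -0.2808, 0.0197]
tool_rot: [-1.569, -0.003, 0.004]
contact_force: [-0.3, 0.6, -0.5]
opening: 0.0552
```

Run:
```python
from h import *
plan([.522,-.283,.012],down(np.radians(90)))
```

```text
t 13.05 shift cm [ 0.03  0.77 -0.22] turn [-0.002  0.004 -0.001] q [-0.62  0.2   1.83  0.    1.11 -2.2 ] F [-0.32  0.58 -0.48] open 0.0552 tcp [ 0.5217 -0.2808  0.0197]
```

Emit:
servo_tool(
  commands=[0, 0, 0, 0, 0.5, 0, 0, 0, 0, 0, 0, 0.2, 0, 0, 0, 0, 0, 0, 0.2, 0, 0, 0, 0, 0, 0, 0, 0, 0],
)

```text
t: 13.45
tool_pos: [0.5239, -0.2821, 0.0134]
tool_rot: [-1.572, -0.007, 0.0]
contact_force: [-0.5, -0.1, -0.0]
opening: 0.0554
```

Run:
```python
from h import *
plan([.522,-.283,.012],down(np.radians(90)))
```

```text
t 13.45 shift cm [-0.19  0.14 -0.09] turn [0.002 0.004 0.004] q [-0.62  0.21  1.83  0.    1.1  -2.2 ] F [-0.49 -0.13 -0.05] open 0.0554 tcp [ 0.5239 -0.2821  0.0134]
```

Emit:
servo_tool(
  commands=[0, 0, 0, 0, 0.2, 0, 0, 0, 0, 0, 0, 0, 0, 0.6, 0, 0, 0, 0, 0, 0, 1, 0, 0, 0, 0, 0, 0, 1, 0, 0, 0, 0, 0, 0, 1, 0, 0, 0, 0, -1, 0, 1, 0, 0, 0, 0, -3, 0, 1, 0, 0, 0, 0, -4, 0, 1, 0, 0, 0, 0, -4, 0, 1, 0, 0, 0, 0, -4, 0, 1, 0, 0, 0, 0, -4, 0, 1, 0, 0, 0, 0, 0, 0, 1],
)

```text
t: 14.65
tool_pos: [0.5228, -0.2817, 0.2236]
tool_rot: [-1.573, -0.008, -0.001]
contact_force: [0.8, 0.2, 1.2]
opening: 0.0857
```

Run:
```python
from h import *
plan([.5135,.341,.25],down(np.radians(85)))
shot('wrist','w6');drum('w6',.522,-.283)
```

```text
t 14.65 shift cm [-0.66 -2.81 62.26] turn [0.002 0.091 0.006] q [-0.62 -0.02  1.7   0.    1.46 -2.2 ] F [0.78 0.21 1.17] open 0.0857 tcp [ 0.5228 -0.2817  0.2236]
w6 drum 1792 [ 0.5213 -0.2834  0.0455] [ 0.4944 -0.3112] [ 0.5517 -0.2547] ((0.5232759118080139, -0.2830173969268799), 0.029012715443968773)
```

View pics/w6.png

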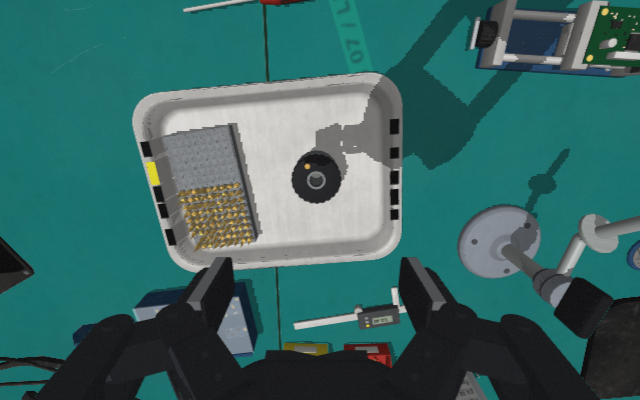

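Emit:
servo_tool(
  commands=[0, 0, 0, 0, -3, 2, 1, 0, 0, 0, 0, -1, 4.7, 1, 0, 0, 0, 0, 0, 4.8, 1, 0, 0, 0, 0, 0, 4.8, 1, 0, 0, 0, 0, 0, 4.8, 1, 0, 0, 0, 0, 0, 4.8, 1, 0, 0, 0, 0, 0, 4.8, 1, 0, 0, 0, 0, 0, 4.8, 1, 0, 0, 0, 0, 0, 4.8, 1, 0, 0, 0, 0, 0, 4.8, 1, 0, 0, 0, 0, 0, 4.8, 1, 0, 0, 0, 0, 0, 4.8, 1, 0, -0.09, 0, 0, 0, 2, 1, 0, 0, 0, 0, 0, 0, 1],
)

```text
t: 16.1
tool_pos: [0.5112, 0.3072, 0.2471]
tool_rot: [-1.569, -0.057, 0.088]
contact_force: [0.1, -0.3, 0.1]
opening: 0.0855
```

Run:
```python
from h import *
shot('wrist','w7');drum('w7',.5135,.341)
plan([.5135,.341,.10],down(np.radians(95)))
```

```text
w7 drum 1526 [0.512  0.3412 0.044 ] [0.4845 0.3127] [0.5415 0.3701] ((0.5134482383728027, 0.34153684973716736), 0.029162634164094925)
t 16.15 shift cm [ 0.85 14.67  3.45] turn [-0.001  0.003 -0.021] q [ 0.41 -0.01  1.65  0.01  1.52 -1.25] F [-0.44 -0.06 -0.57] open 0.0851 tcp [0.5111 0.306  0.2469]
```

View pics/w7.png

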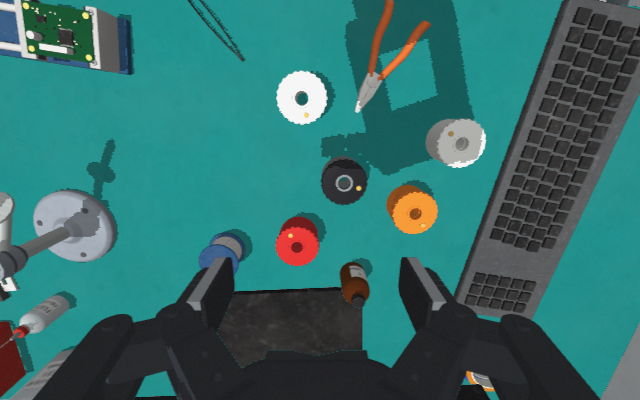

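Emit:
servo_tool(
  commands=[0, 0, -0.02, 0.5, 0, 3.4, 1, 0, 0, 0, 0, 3, 0, 1, 0, 0, 0, 0, 4, 0, 1, 0, 0, 0, 0, 4, 0, 1, 0, 0, 0, 0, 2, 0, 1, 0, 0, 0, 0, 0, 0, 1],
)

```text
t: 16.75
tool_pos: [0.5141, 0.3328, 0.1113]
tool_rot: [-1.573, -0.057, 0.058]
contact_force: [-0.4, -1.5, -0.6]
opening: 0.0857
```

Run:
```python
from h import *
plan([.5134,.3413,.006],down(np.radians(95)))
```

```text
t 16.75 shift cm [-0.   10.53  0.88] turn [ 0.003 -0.014 -0.001] q [ 0.45  0.13  1.74 -0.    1.28 -1.19] F [-0.36 -1.51 -0.56] open 0.0857 tcp [0.5141 0.3328 0.1113]
```

Emit:
servo_tool(
  commands=[0, -0.01, 0, 0, 1, 0.8, 1, 0, 0, 0, 0, 3, 0.1, 1, 0, 0, 0, 0, 3, 0, 1, 0, 0, 0, 0, 1.5, 0, 1, 0, 0, 0, -0.2, 0, 0, 1],
)

```text
t: 17.25
tool_pos: [0.5165, 0.3416, 0.0294]
tool_rot: [-1.569, -0.068, 0.054]
contact_force: [-0.7, -0.8, 0.3]
opening: 0.0851
```

Run:
```python
from h import *
plan([.5134,.3413,.006],down(np.radians(95)))
```

```text
t 17.25 shift cm [-0.34  2.34 -0.01] turn [-0.001 -0.009  0.009] q [ 0.47  0.24  1.77 -0.    1.13 -1.18] F [-0.67 -0.8   0.27] open 0.0851 tcp [0.5165 0.3416 0.0294]
```

Emit:
servo_tool(
  commands=[0, 0, 0.008, -0.4, 1.2, 0, 1, 0, 0, 0, -0.1, 0.8, 0, 1, 0, 0, 0, 0, 0.4, 0, 1, 0, 0, 0, 0, 0, 0, 1],
)

```text
t: 17.65
tool_pos: [0.5139, 0.3427, 0.0082]
tool_rot: [-1.566, -0.066, 0.056]
contact_force: [-0.9, 0.4, 0.5]
opening: 0.0855
```

Run:
```python
from h import *
plan([.5134,.3413,.006],down(np.radians(95)))
```

```text
t 17.65 shift cm [-0.07  0.22 -0.14] turn [-0.003 -0.009  0.006] q [ 0.47  0.26  1.78  0.    1.09 -1.18] F [-0.91  0.36  0.5 ] open 0.0855 tcp [0.5139 0.3427 0.0082]
```

Good. Close, lift and weigh.

Emit:
servo_tool(
  commands=[0, 0, 0, 0, 0, -0.1, 0.5, 0, 0, 0, -0.05, 0, 0, 0, 0, 0, 0, 0, 0, 0, 0, 0, 0, 0, 0, 0, 0, 0, 0, 0, 0, 0, 0, 0, 0, 0, 0, 0, 0, 0, 0, 0, 0, 0, 0, 0, -1.5, 0, 0, 0, 0, 0, 0, -3, 0, 0, 0, 0, 0, 0, -3, 0, 0, 0, 0, 0, 0, -3, 0, 0, 0, 0, 0, 0, -3, 0, 0, 0, 0, 0, 0, 0, 0, 0, 0, 0, 0, 0, 0, 0, 0],
  grip_force=80,
)

```text
t: 18.95
tool_pos: [0.5095, 0.3395, 0.148]
tool_rot: [-1.569, -0.061, 0.061]
contact_force: [-0.4, -0.6, -4.7]
opening: 0.0548
```

Run:
```python
from h import *
F=[]
for i in range(5): shot('wrist','w8');F.append(monitor.get_obs()['contact_force'])
print(np.mean(F,0))
plan([.5134,.3413,.25],down(np.radians(95)))
```

```text
[ 0.29099603 -0.26602988 -2.96427029]
t 19.20 shift cm [  0.43 -10.37   0.17] turn [ 0.001 -0.009 -0.003] q [ 0.47  0.09  1.72  0.    1.34 -1.18] F [-0.37 -0.88 -2.67] open 0.0547 tcp [0.509  0.3392 0.1463]
```

View pics/w8.png

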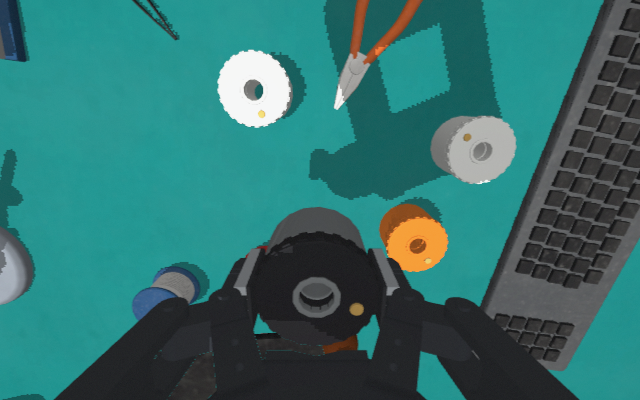

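```bash
cat >> h.py <<'E'
def inhand(fn):
    d=dict(np.load(f'pics/{fn}.npz'));P=cloud(d);o,Rc,pc=pose()
    L=(Rc.inv().apply((P-pc).reshape(-1,3))).reshape(P.shape)*1000
    return d,L
E
python3 - <<'E'
from h import *
d,L=inhand('w8')
m=(abs(L[...,0])<45)&(abs(L[...,2])<27)&(L[...,1]>-60)&(L[...,1]<15)
u=np.zeros(m.shape,bool);u[200:360,240:400]=1;m&=u
q=L[m];h,e=np.histogram(q[:,1],bins=np.arange(-60,16,2));print(list(zip(e[:-1],h)))
for c in [(297,317),(297,300),(310,285),(320,330),(345,317),(240,317),(265,317),(260,290),(260,345)]: print(c,L[c].round(1))
E
```

```text
[(np.int64(-60), np.int64(53)), (np.int64(-58), np.int64(36)), (np.int64(-56), np.int64(21)), (np.int64(-54), np.int64(10)), (np.int64(-52), np.int64(2)), (np.int64(-50), np.int64(0)), (np.int64(-48), np.int64(0)), (np.int64(-46), np.int64(0)), (np.int64(-44), np.int64(14)), (np.int64(-42), np.int64(86)), (np.int64(-40), np.int64(64)), (np.int64(-38), np.int64(64)), (np.int64(-36), np.int64(4535)), (np.int64(-34), np.int64(5364)), (np.int64(-32), np.int64(342)), (np.int64(-30), np.int64(318)), (np.int64(-28), np.int64(254)), (np.int64(-26), np.int64(71)), (np.int64(-24), np.int64(237)), (np.int64(-22), np.int64(224)), (np.int64(-20), np.int64(236)), (np.int64(-18), np.int64(201)), (np.int64(-16), np.int64(189)), (np.int64(-14), np.int64(181)), (np.int64(-12), np.int64(153)), (np.int64(-10), np.int64(150)), (np.int64(-8), np.int64(131)), (np.int64(-6), np.int64(125)), (np.int64(-4), np.int64(122)), (np.int64(-2), np.int64(93)), (np.int64(0), np.int64(120)), (np.int64(2), np.int64(105)), (np.int64(4), np.int64(105)), (np.int64(6), np.int64(83)), (np.int64(8), np.int64(32)), (np.int64(10), np.int64(0)), (np.int64(12), np.int64(0))]
(297, 317) [  6.6 -23.7  -0.8]
(297, 300) [  1.1 -31.1  -8.6]
(310, 285) [  5.3 -34.7 -15.2]
(320, 330) [ 11.2 -34.3   5.1]
(345, 317) [ 27.1 -32.9  -0.8]
(240, 317) [-29.4 -34.5  -0.8]
(265, 317) [-17.4 -34.2  -0.8]
(260, 290) [-19.7 -33.8 -12.3]
(260, 345) [-19.7 -33.9  11.1]
```

```bash
cat >> h.py <<'E'
def drumfit(fn):
    d,L=inhand(fn)
    m=(abs(L[...,0])<45)&(abs(L[...,2])<28)&(L[...,1]>-38)&(L[...,1]<-31)
    u=np.zeros(m.shape,bool);u[195:365,230:410]=1;m&=u
    q=L[m];A=np.c_[q[:,0],q[:,2],np.ones(len(q))];w=np.ones(len(q),bool)
    for _ in range(5):
        c=np.linalg.lstsq(A[w],q[w,1],rcond=None)[0];w=abs(A@c-q[:,1])<1.0
    print('plane y=%.4f x + %.4f z + %.2f'%tuple(c),w.sum())
    lid=m.copy();lid[m]=w
    x=q[w]; print('lid x range',np.percentile(x[:,0],[.5,99.5]).round(1),'z',np.percentile(x[:,2],[.5,99.5]).round(1),'circ',cv2.minEnclosingCircle(x[:,[0,2]].astype(np.float32)))
    # hole/ring: non-lid pixels enclosed; intersect pixel rays with plane
    K=d['camera_matrix'];T=d['cam_to_world'];o,Rc,pc=pose()
    C=Rc.inv().apply(T[:3,3]-pc)*1000
    v,uu=np.mgrid[:400,:640];D=np.stack([(uu-K[0,2])/K[0,0],(v-K[1,2])/K[1,1],np.ones_like(uu)],-1)@T[:3,:3].T
    D=Rc.inv().apply(D.reshape(-1,3)).reshape(D.shape)
    t=(c[0]*C[0]+c[1]*C[2]+c[2]-C[1])/(D[...,1]-c[0]*D[...,0]-c[1]*D[...,2])
    X=C+t[...,None]*D
    deep=(~lid)&(np.hypot(X[...,0],X[...,2])<16)
    n,lab,st,cen=cv2.connectedComponentsWithStats(deep.astype(np.uint8))
    k=1+np.argmax(st[1:,4]);cs,_=cv2.findContours((lab==k).astype(np.uint8),cv2.RETR_EXTERNAL,cv2.CHAIN_APPROX_NONE)
    pts=np.array([X[p[0][1],p[0][0]] for p in cs[0]]);print('hole',st[k],'fit',cv2.fitEllipse(pts[:,[0,2]].astype(np.float32)))
E
python3 -c "
from h import *
drumfit('w8')"
```

```text
plane y=0.0055 x + 0.0038 z + -33.91 8843
lid x range [-28.8  25.3] z [-27.2  26.2] circ ((-1.30683171749115, 0.11626747250556946), 29.661544799804688)
hole [296 277  46  35 857] fit ((-2.161430597305298, -0.6751244068145752), (15.530542373657227, 17.494529724121094), 4.347447872161865)
```

```bash
cat >> h.py <<'E'
RT=down(np.radians(77.8),np.radians(40),np.radians(-12.2))
E2=np.array([np.cos(np.radians(167.8)),np.sin(np.radians(167.8)),0])
S=np.sin(np.radians(40))*E2+np.cos(np.radians(40))*np.array([0,0,1.])
HOME=np.array([.6226,-.0305,0])+.084*E2+[0,0,.135]
def tcp_for(h,off=(-.0016,-.012,0)):
    return HOME+h*S-RT.apply(off)
E
python3 - <<'E'
from h import *
print(HOME,S,RT.as_matrix().round(3))
for h in(0,.06,.09,.12): print(h,tcp_for(h).round(4))
plan(tcp_for(.12),RT)
plan([.5,.2,.26],down(np.radians(95)))
E
```

```text
[ 0.54049706 -0.01274872  0.135     ] [-0.62827083  0.13583696  0.76604444] [[ 0.749  0.628  0.211]
 [-0.162 -0.136  0.977]
 [ 0.643 -0.766  0.   ]]
0 [ 0.5492 -0.0146  0.1268]
0.06 [ 0.5115 -0.0065  0.1728]
0.09 [ 0.4927 -0.0024  0.1958]
0.12 [0.4738 0.0017 0.2188]
t 19.20 shift cm [ -6.16  -7.21 -33.38] turn [-0.101  0.279 -0.696] q [ 0.47  0.09  1.72  0.    1.34 -1.18] F [-0.37 -0.88 -2.67] open 0.0547 tcp [0.509  0.3392 0.1463]
t 19.20 shift cm [ -2.01 -11.36 -13.81] turn [ 0.001 -0.009 -0.003] q [ 0.47  0.09  1.72  0.    1.34 -1.18] F [-0.37 -0.88 -2.67] open 0.0547 tcp [0.509  0.3392 0.1463]
```

Emit:
servo_tool(
  commands=[0, 0, 0, 0, -4.5, 0, 0, 0, 0, 0, 0, -4, -2.5, 0, 0, 0, 0, 0, -2, -4, 0, 0, 0, 0, 0, 0, -4, 0, 0, 0, 0, 0, 0, -4, 0, 0, 0.05, -0.13, 0, 0, 0, 0, 0, 0, 0, -0.13, 0, 0, 0, 0, 0, 0, 0, 0, 0, 0, 0],
)

```text
validation failed for argument at $.co...
```

```bash
cat > fit.py <<'E'
from h import *
from scipy.optimize import least_squares
D=[([-1.42700923,.0533752564,1.61428659,0,1.47602884],[.16227,-.60292,.23006]),
([-.46,-.36,1.97,.01,1.54],[.4415,-.1324,.2392]),([-.17,-.12,1.73,.01,1.55],[.5572,-.0179,.2678]),([-.17,.13,1.7,0,1.31],[.6237,-.0323,.1323]),([-.17,.02,1.57,0,1.55],[.6208,-.0303,.2758]),([.12,-.27,1.86,0,1.57],[.4774,.1314,.2631]),([.2,-.06,1.98,0,1.22],[.4881,.1761,.0825]),([.21,.05,2.02,0,1.07],[.4861,.1807,.0108]),([-.62,.21,1.83,0,1.10],[.5239,-.2821,.0134]),([.47,.26,1.78,0,1.09],[.5139,.3427,.0082]),([.47,.09,1.72,0,1.34],[.509,.3392,.1463])]
o,Rc,pc=pose();D.append((o['q'][:5],pc))
print(o['q'].round(3),pc.round(4),Rc.as_matrix()[:,1].round(3))
def fk(p,q):
    a1,d1,L2,L3,a3,L=p;q2,q3,q5=q[1],q[2],q[4];ps=q2+q3;ph=ps+q5
    return np.array([a1+L2*np.sin(q2)+L3*np.sin(ps)+a3*np.cos(ps)+L*np.sin(ph), d1+L2*np.cos(q2)+L3*np.cos(ps)-a3*np.sin(ps)+L*np.cos(ph)])
W=lambda i:5 if i in(0,len(D)-1) else 1
f=lambda p:np.concatenate([(fk(p,q)-[np.hypot(*x[:2]),x[2]])*W(i) for i,(q,x) in enumerate(D)])
s=least_squares(f,[.1,.45,.45,.45,0,.25]);p=s.x;print(p.round(3),np.abs(s.fun).max())
# solve target
for h in(0,.03,.06,.09,.12):
    t=tcp_for(h);rr=np.hypot(*t[:2])
    g=least_squares(lambda v:np.r_[fk(p,[0,v[0],v[1],0,v[2]])-[rr,t[2]],(v.sum()-np.pi+np.radians(40))],[-.6,2.2,.9]);print(h,g.x.round(3),np.abs(g.fun).max())
plan(tcp_for(.12),RT)
E
python3 fit.py
```

```text
[ 4.660e-01  8.900e-02  1.720e+00  1.000e-03  1.335e+00 -1.183e+00] [0.509  0.3392 0.1463] [-0.003 -0.001 -1.   ]
[0.003 0.166 0.421 0.611 0.092 0.205] 0.005189564882718434
0 [-0.329  2.221  0.552] 2.5290880500961066e-13
0.03 [-0.422  2.247  0.619] 1.0130785099704553e-14
0.06 [-0.514  2.269  0.689] 8.224579683968614e-09
0.09 [-0.604  2.286  0.762] 1.0476564060724058e-10
0.12 [-0.691  2.298  0.836] 3.964217842877815e-12
t 19.20 shift cm [ -6.16  -7.21 -33.38] turn [-0.101  0.279 -0.696] q [ 0.47  0.09  1.72  0.    1.34 -1.18] F [-0.37 -0.88 -2.67] open 0.0547 tcp [0.509  0.3392 0.1463]
```

Emit:
servo_tool(
  commands=[0, 0, 0, 0, -4.5, 0, 0, 0, 0, 0, 0, -4, -2.5, 0, 0, 0, 0, 0, -2, -4, 0, 0, 0, 0, 0, 0, -4, 0, 0, 0, 0, 0, 0, -4, 0, 0, 0, -0.13, 0, 0, 0, 0, 0, 0, -0.13, 0, 0, 0, 0, 0, 0, 0, 0, 0, 0, 0],
)

```text
t: 20.0
tool_pos: [0.5172, 0.1868, 0.2409]
tool_rot: [-1.561, -0.252, -0.129]
contact_force: [-1.1, -0.0, -4.3]
opening: 0.0548
```

```bash
python3 fit.py
```

```text
[ 0.235 -0.29   1.925 -0.048  1.269 -1.406] [0.5172 0.1868 0.2409] [ 0.24   0.01  -0.971]
[0.003 0.227 0.419 0.611 0.092 0.265] 0.005055853376893404
0 [-0.434  2.322  0.556] 1.9803048090238917e-12
0.03 [-0.539  2.349  0.633] 3.0808688933348094e-14
0.06 [-0.642  2.372  0.714] 2.8539676177885553e-09
0.09 [-0.743  2.389  0.798] 2.1870702471282755e-10
0.12 [-0.839  2.4    0.883] 1.2105138058604581e-08
t 20.00 shift cm [ -6.17   0.92 -18.1 ] turn [-0.125  0.266 -0.451] q [ 0.23 -0.29  1.92 -0.05  1.27 -1.41] F [-1.13 -0.   -4.31] open 0.0548 tcp [0.5172 0.1868 0.2409]
```

Emit:
servo_tool(
  commands=[-0.031, 0.067, -0.113, -1, -1, 0, 0, -0.031, 0.067, -0.113, -1, -1, 0, 0, -0.031, 0.067, -0.113, -1, 0, 0, 0, -0.031, 0.067, -0.113, -1, 0, 0, 0, 0, 0, 0, 0, 0, 0, 0],
)

```text
t: 20.5
tool_pos: [0.4729, 0.1865, 0.237]
tool_rot: [-1.577, -0.37, -0.718]
contact_force: [-0.5, 0.4, -4.9]
opening: 0.0549
```

Run:
```python
from h import *
plan(tcp_for(.12),RT)
```

```text
t 20.50 shift cm [  2.12   4.18 -17.97] turn [ 0.013 -0.011 -0.007] q [ 0.45 -0.57  2.22 -0.51  0.98 -0.72] F [-0.47  0.35 -4.91] open 0.0549 tcp [0.4729 0.1865 0.237 ]
```

Emit:
servo_tool(
  commands=[0.01, -0.01, -0.007, 0, 0, -3.5, 0, 0, 0, 0, 0.5, 0, -3.5, 0, 0, 0, 0, 0.5, 0, -3.5, 0, 0, 0, 0, 0.5, 0, -3.5, 0, 0, 0, 0, 0.5, 1, -2, 0, 0, 0, 0, 0, 1, 0, 0, 0, 0, 0, 0, 0, 0, 0],
)

```text
t: 21.2
tool_pos: [0.4688, 0.0207, 0.2389]
tool_rot: [-1.576, -0.385, -0.68]
contact_force: [0.0, 0.3, -4.6]
opening: 0.055
```

Run:
```python
from h import *
plan(tcp_for(.12),RT);plan(tcp_for(.07),RT)
shot('wrist','w9');drumfit('w9')
```

```text
t 21.20 shift cm [-0.6   2.12 -1.75] turn [-0.002  0.019 -0.021] q [-0.06 -0.85  2.37 -0.12  0.96 -1.4 ] F [ 0.01  0.26 -4.62] open 0.0550 tcp [0.4688 0.0207 0.2389]
t 21.20 shift cm [-0.49  7.12 -1.76] turn [-0.002  0.019 -0.021] q [-0.06 -0.85  2.37 -0.12  0.96 -1.4 ] F [ 0.01  0.26 -4.62] open 0.0550 tcp [0.4688 0.0207 0.2389]
plane y=0.0091 x + 0.0046 z + -33.55 8779
lid x range [-28.7  25.2] z [-27.4  25.6] circ ((-1.5387307405471802, -0.16460803151130676), 30.101531982421875)
hole [293 280  41  33 821] fit ((-2.0268020629882812, -2.044178009033203), (15.252815246582031, 17.13506317138672), 16.52497100830078)
```

View pics/w9.png

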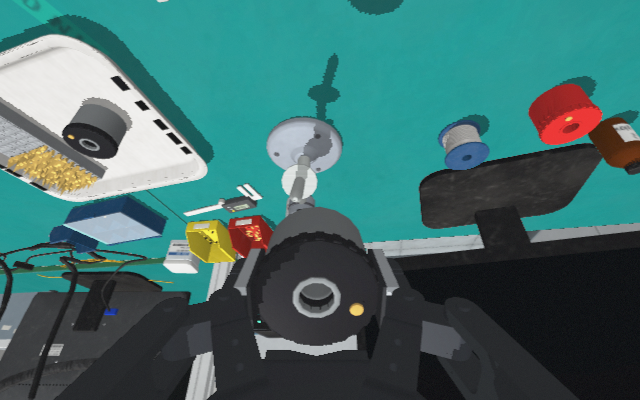

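Emit:
servo_tool(
  commands=[0, 0.019, -0.021, -0.6, 1, -1.7, 0, 0, 0, 0, 0, 1.5, 0, 0, 0, 0, 0, 0, 1.5, 0, 0, 0, 0, 0, 0, 0, 0, 0, 0, 0, 0, 0, 0, 0, 0],
)

```text
t: 21.75
tool_pos: [0.488, 0.0051, 0.2068]
tool_rot: [-1.563, -0.396, -0.697]
contact_force: [0.1, -0.6, -3.0]
opening: 0.0547
```

Run:
```python
from h import *
plan(tcp_for(.07),RT)
```

```text
t 21.75 shift cm [-0.23  3.24 -0.67] turn [-0.011  0.01  -0.004] q [-0.11 -0.78  2.39 -0.07  0.84 -1.45] F [ 0.13 -0.55 -2.99] open 0.0547 tcp [0.488  0.0051 0.2068]
```

Emit:
servo_tool(
  commands=[-0.01, 0.01, -0.004, -0.25, 1, -0.65, 0, 0, 0, 0, 0, 1, 0, 0, 0, 0, 0, 0, 0.5, 0, 0, 0, 0, 0, 0, 0, 0, 0, 0, 0, 0, 0, 0, 0, 0],
)

```text
t: 22.25
tool_pos: [0.5016, -0.003, 0.1872]
tool_rot: [-1.567, -0.393, -0.71]
contact_force: [0.7, -0.5, -3.6]
opening: 0.0548
```

Run:
```python
from h import *
plan(tcp_for(.07),RT)
shot('scene','s1')
d=shot('wrist','w10');drumfit('w10')
s=dict(np.load('pics/s1.npz'))
cv2.imwrite('pics/s1c.png',cv2.resize(s['frame'][100:250,210:410][:,:,::-1],None,fx=4,fy=4,interpolation=cv2.INTER_CUBIC))
```

```text
t 22.25 shift cm [-0.13  0.77 -0.13] turn [-0.003  0.003  0.002] q [-0.12 -0.71  2.39 -0.08  0.77 -1.45] F [ 0.68 -0.51 -3.62] open 0.0548 tcp [ 0.5016 -0.003   0.1872]
plane y=0.0076 x + 0.0042 z + -34.09 8846
lid x range [-28.3  25.7] z [-27.3  25.9] circ ((-1.0572823286056519, -0.05743672326207161), 29.819456100463867)
hole [296 278  45  33 816] fit ((-1.7746326923370361, -1.0307482481002808), (15.078893661499023, 16.895753860473633), 5.330509185791016)
```

View pics/s1c.png

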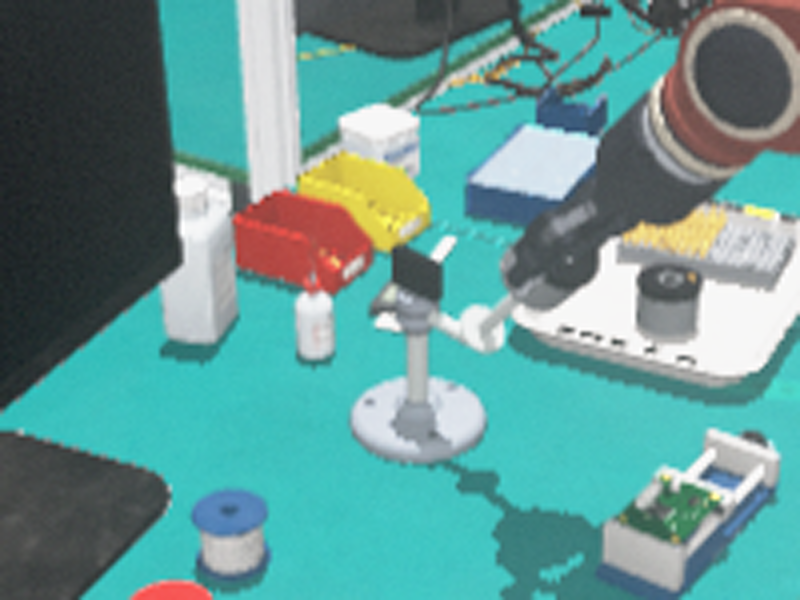

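View pics/w10.png

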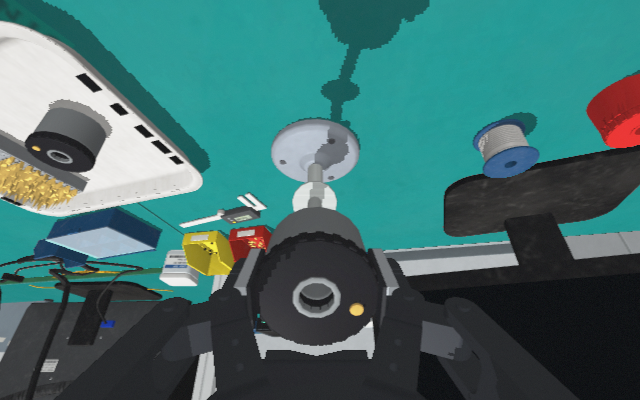

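Emit:
servo_tool(
  commands=[0, 0, 0, -0.15, 0.4, -0.15, 0, 0, 0, 0, 0, 0.4, 0, 0, 0, 0, 0, 0, 0.2, 0, 0, 0, 0, 0, 0, 0, 0, 0],
)

```text
t: 22.75
tool_pos: [0.5071, -0.0059, 0.1792]
tool_rot: [-1.567, -0.395, -0.712]
contact_force: [-0.4, -0.4, -3.1]
opening: 0.0554
```

Run:
```python
from h import *
plan(tcp_for(.06),RT)
```

```text
t 22.75 shift cm [-0.07  0.77  0.04] turn [-0.003  0.002  0.005] q [-0.13 -0.68  2.39 -0.08  0.74 -1.45] F [-0.35 -0.41 -3.14] open 0.0554 tcp [ 0.5071 -0.0059  0.1792]
```

Emit:
servo_tool(
  commands=[0, 0, 0.005, -0.1, 0.4, 0, 0, 0, 0, 0, 0, 0.4, 0, 0, 0, 0, 0, -0.05, 0.4, 0, 0, 0, 0, 0, 0, 0.3, 0, 0, 0, 0, 0, 0, 0, 0, 0],
)

```text
t: 23.25
tool_pos: [0.5162, -0.0079, 0.1654]
tool_rot: [-1.567, -0.39, -0.708]
contact_force: [-0.7, 0.2, -3.7]
opening: 0.0548
```

Run:
```python
from h import *
plan(tcp_for(.03),RT)
```

```text
t 23.25 shift cm [0.11 2.12 0.03] turn [-0.003  0.002 -0.001] q [-0.13 -0.62  2.38 -0.08  0.69 -1.45] F [-0.7   0.24 -3.67] open 0.0548 tcp [ 0.5162 -0.0079  0.1654]
```

Emit:
servo_tool(
  commands=[0, 0, 0, 0.1, 0.2, 0, 0, 0, 0, 0, 0, 0.2, 0, 0, 0, 0, 0, 0, 0, 0, 0],
)

```text
t: 23.55
tool_pos: [0.5198, -0.0086, 0.1627]
tool_rot: [-1.567, -0.39, -0.707]
contact_force: [0.4, 0.4, -2.9]
opening: 0.0547
```

Run:
```python
from h import *
d=shot('wrist','w11');plan(tcp_for(.03),RT);drumfit('w11')
cv2.imwrite('pics/w11c.png',cv2.resize(d['frame'][110:370,230:410][:,:,::-1],None,fx=3,fy=2.3))
```

```text
t 23.60 shift cm [-0.01  1.69  0.03] turn [-0.003  0.002 -0.001] q [-0.13 -0.61  2.37 -0.08  0.68 -1.45] F [-0.01  0.27 -3.48] open 0.0546 tcp [ 0.5198 -0.0086  0.1629]
plane y=0.0071 x + 0.0043 z + -34.09 8819
lid x range [-28.3  25.7] z [-27.4  26. ] circ ((-1.2285182476043701, -0.1855241060256958), 29.737865447998047)
hole [300 278  41  34 838] fit ((-1.2993406057357788, -0.34606242179870605), (15.460000038146973, 17.289045333862305), 157.45675659179688)
```

View pics/w11c.png

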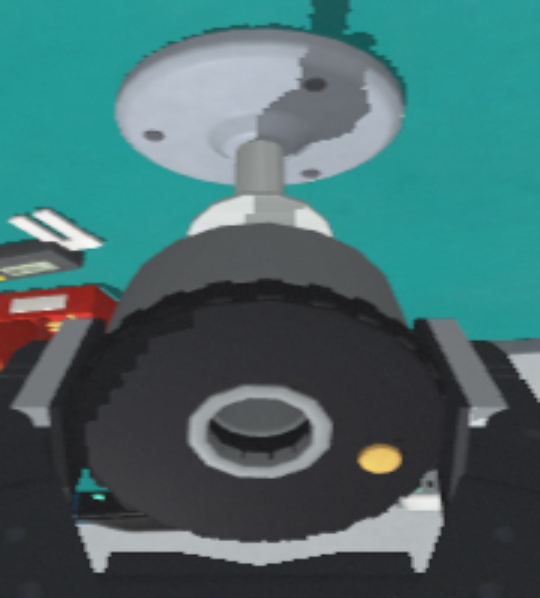

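Emit:
servo_tool(
  commands=[0, 0, 0, -0.03, 0.4, 0, 0, 0, 0, 0, -0.02, 0.4, 0, 0, 0, 0, 0, -0.02, 0.4, 0, 0, 0, 0, 0, 0, 0, 0, 0],
)

```text
t: 24.0
tool_pos: [0.5275, -0.0102, 0.1528]
tool_rot: [-1.567, -0.391, -0.708]
contact_force: [-0.0, -0.5, -3.3]
opening: 0.0548
```

Run:
```python
from h import *
plan(tcp_for(.0),RT)
d=shot('wrist','w12');plan(tcp_for(.0),RT)
cv2.imwrite('pics/w12c.png',cv2.resize(d['frame'][110:370,230:410][:,:,::-1],None,fx=3,fy=2.3))
```

```text
t 24.00 shift cm [0.03 3.41 0.02] turn [-0.003  0.002 -0.   ] q [-0.14 -0.56  2.36 -0.08  0.65 -1.45] F [-0.03 -0.46 -3.31] open 0.0548 tcp [ 0.5275 -0.0102  0.1528]
t 24.05 shift cm [0.01 3.43 0.01] turn [-0.003  0.002  0.   ] q [-0.14 -0.56  2.36 -0.08  0.65 -1.45] F [-0.79  0.01 -3.19] open 0.0546 tcp [ 0.5275 -0.0102  0.153 ]
```

View pics/w12c.png

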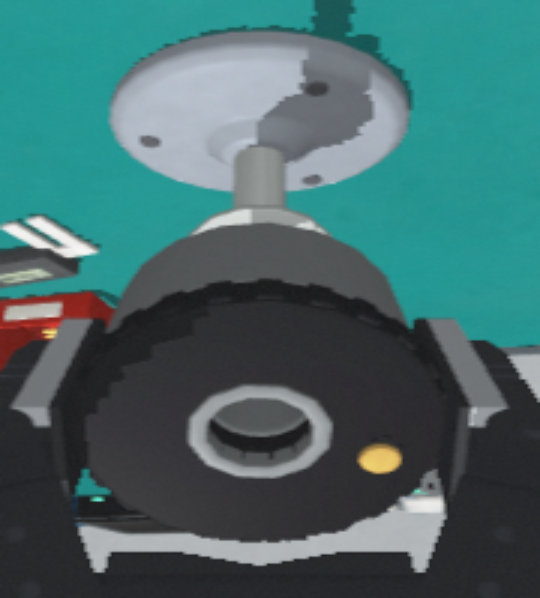

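Emit:
servo_tool(
  commands=[0, 0, 0, 0, 0.4, 0, 0, 0, 0, 0, -0.02, 0.5, 0, 0, 0, 0, 0, -0.03, 0.5, 0, 0, 0, 0, 0, -0.03, 0.4, 0, 0, 0, 0, 0, 0, 0, 0, 0],
)

```text
t: 24.55
tool_pos: [0.5393, -0.0127, 0.1375]
tool_rot: [-1.567, -0.391, -0.708]
contact_force: [-0.1, -1.1, -4.0]
opening: 0.0549
```

Run:
```python
from h import *
plan(tcp_for(.0),RT)
d=shot('wrist','w13');plan(tcp_for(.0),RT);drumfit('w13')
cv2.imwrite('pics/w13c.png',cv2.resize(d['frame'][110:370,230:410][:,:,::-1],None,fx=3,fy=2.3))
```

```text
t 24.55 shift cm [0.09 1.47 0.01] turn [-0.003  0.002  0.   ] q [-0.14 -0.49  2.35 -0.08  0.59 -1.45] F [-0.12 -1.06 -3.97] open 0.0549 tcp [ 0.5393 -0.0127  0.1375]
t 24.60 shift cm [0.08 1.48 0.01] turn [-0.003  0.002  0.   ] q [-0.14 -0.5   2.35 -0.08  0.59 -1.45] F [-0.81 -0.85 -3.75] open 0.0545 tcp [ 0.5393 -0.0127  0.1377]
plane y=0.0068 x + 0.0041 z + -34.04 8850
lid x range [-28.3  25.6] z [-27.4  26. ] circ ((-1.1760958433151245, -0.04306512698531151), 29.74308204650879)
hole [292 279  42  32 743] fit ((-1.0812127590179443, -2.1923232078552246), (14.487652778625488, 17.877140045166016), 20.388967514038086)
```

View pics/w13c.png

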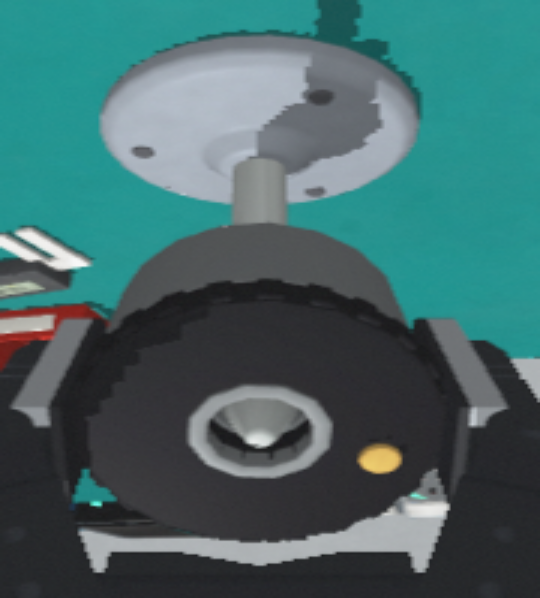

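The spindle's cone now shows, centred in the hole. Continuing toward the collar.

Emit:
servo_tool(
  commands=[0, 0, 0, 0.05, 0.4, 0, 0, 0, 0, 0, 0, 0.4, 0, 0, 0, 0, 0, 0, 0.3, 0, 0, 0, 0, 0, 0, 0, 0, 0],
)

```text
t: 25.0
tool_pos: [0.5474, -0.0143, 0.1293]
tool_rot: [-1.567, -0.392, -0.709]
contact_force: [-0.5, -0.3, -3.5]
opening: 0.0548
```

Run:
```python
from h import *
d=shot('wrist','w14');plan(tcp_for(.0),RT);print((monitor.get_obs()['contact_force']+[0,0,3.9])@S)
```

```text
t 25.05 shift cm [-0.03  0.32  0.01] turn [-0.003  0.002  0.001] q [-0.14 -0.45  2.34 -0.08  0.56 -1.45] F [-0.2  -0.94 -3.05] open 0.0547 tcp [ 0.5474 -0.0143  0.1295]
0.6500880201201436
```

Emit:
servo_tool(
  commands=[0, 0, 0, -0.03, 0.15, 0, 0, 0, 0, 0, 0, 0.15, 0, 0, 0, 0, 0, 0, 0.1, 0, 0, 0, 0, 0, 0, 0.1, 0, 0, 0, 0, 0, 0, 0, 0, 0],
)

```text
t: 25.55
tool_pos: [0.5494, -0.0145, 0.1275]
tool_rot: [-1.568, -0.389, -0.706]
contact_force: [0.3, -0.5, -4.5]
opening: 0.0546
```

Run:
```python
from h import *
d=shot('wrist','w15');plan(tcp_for(.0),RT);print((monitor.get_obs()['contact_force']+[0,0,3.9])@S);drumfit('w15')
```

```text
t 25.60 shift cm [-0.05  0.03 -0.02] turn [-0.002  0.003 -0.003] q [-0.14 -0.44  2.33 -0.09  0.56 -1.44] F [-0.79 -0.45 -3.94] open 0.0550 tcp [ 0.5495 -0.0145  0.1274]
0.4073522591077736
plane y=0.0060 x + 0.0041 z + -34.33 8621
lid x range [-28.4  25.6] z [-27.4  26. ] circ ((-1.2993226051330566, -0.1315990537405014), 29.66069984436035)
hole [ 298  281   39   44 1027] fit ((1.6106845140457153, -1.4068641662597656), (15.31816577911377, 22.261377334594727), 96.62640380859375)
```

Emit:
servo_tool(
  commands=[0, 0, 0, -0.04, 0.15, 0, 0, 0, 0, 0, 0, 0.15, 0, 0, 0, 0, 0, 0, 0.1, 0, 0, 0, 0, 0, 0, 0, 0, 0],
)

```text
t: 26.0
tool_pos: [0.5493, -0.0142, 0.1274]
tool_rot: [-1.571, -0.383, -0.699]
contact_force: [-0.7, -0.8, -4.7]
opening: 0.0544
```

Run:
```python
from h import *
d=shot('wrist','w16');plan(tcp_for(.0),RT);print((monitor.get_obs()['contact_force']+[0,0,3.9])@S);drumfit('w16')
```

```text
t 26.05 shift cm [-0.03  0.03 -0.05] turn [-0.001  0.004 -0.011] q [-0.14 -0.44  2.32 -0.09  0.57 -1.44] F [-7.19  1.97  0.82] open 0.0550 tcp [ 0.5494 -0.0142  0.1272]
8.394627825799983
plane y=0.0047 x + 0.0035 z + -34.32 8603
lid x range [-28.4  25.8] z [-27.4  26. ] circ ((-1.2712440490722656, -0.004837253596633673), 29.782129287719727)
hole [ 298  277   43   48 1111] fit ((1.076971173286438, -0.9315909743309021), (16.964244842529297, 21.936786651611328), 86.04859161376953)
```

Axial contact of about 8 N at the nominal home position, so the drum is against the collar. Releasing.

Emit:
servo_tool(
  commands=[0, 0, 0, 0, 0, 0, 0.66, 0, 0, 0, 0, 0, 0, 0.75, 0, 0, 0, 0, 0, 0, 1, 0, 0, 0, 0, 0, 0, 1, 0, 0, 0, 0, 0, 0, 1],
)

```text
t: 26.55
tool_pos: [0.5531, -0.0148, 0.1319]
tool_rot: [-1.569, -0.392, -0.707]
contact_force: [-0.6, 0.0, 0.1]
opening: 0.0853
```

Run:
```python
from h import *
d=shot('wrist','w17');plan(tcp_for(.0),RT);drumfit('w17');shot('scene','s2')
s=dict(np.load('pics/s2.npz'))
a=cv2.resize(s['frame'][130:230,250:370][:,:,::-1],None,fx=3.3,fy=3.3,interpolation=cv2.INTER_CUBIC);b=cv2.resize(d['frame'][110:370,230:410][:,:,::-1],None,fx=2,fy=2)[:330]
cv2.imwrite('pics/x17.png',np.hstack([a[:330],b]))
```

```text
t 26.60 shift cm [-0.63  0.15 -0.07] turn [-0.002  0.004  0.   ] q [-0.14 -0.44  2.32 -0.09  0.56 -1.44] F [0.83 0.14 0.37] open 0.0856 tcp [ 0.5532 -0.0147  0.132 ]
plane y=-0.0005 x + 0.0036 z + -32.83 8848
lid x range [-38.3  15.7] z [-27.4  25.2] circ ((-11.141278266906738, -1.6408307552337646), 28.99126625061035)
hole [ 292  266   49   46 1173] fit ((-6.016795635223389, -1.3781236410140991), (17.578317642211914, 23.335647583007812), 85.63935089111328)
```

View pics/x17.png

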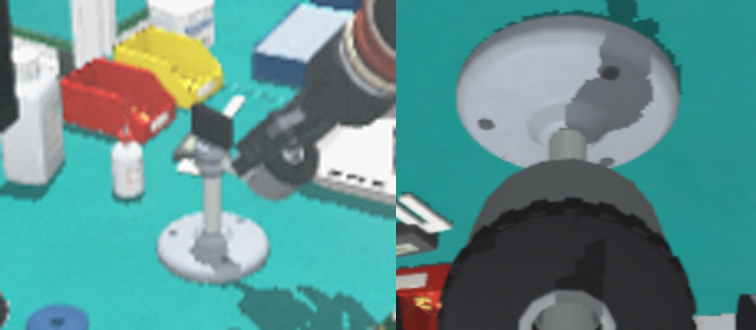

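Emit:
servo_tool(
  commands=[0, 0, 0, 0, -1, 0, 1, 0, 0, 0, 0, -2, 0, 1, 0, 0, 0, 0, -3, 0, 1, 0, 0, 0, 0, -3, 0, 1, 0, 0, 0, 0, -3, 0, 1, 0, 0, 0, 0, 0, 0, 1],
)

```text
t: 27.25
tool_pos: [0.4753, 0.0017, 0.227]
tool_rot: [-1.569, -0.391, -0.707]
contact_force: [1.1, 0.2, 1.3]
opening: 0.0852
```

Run:
```python
from h import *
d=shot('wrist','w18');plan(tcp_for(.12),RT);shot('scene','s3')
d=dict(np.load('pics/w18.npz'));P=cloud(d)
D=P-HOME; a=D@S; n=np.cross(S,E2);n/=np.linalg.norm(n);b=np.cross(n,S)
m=(np.linalg.norm(D,axis=-1)<.045)&(a>.012)&(a<.03)
q=D[m];X=np.c_[q@n,q@b,q@S];A=np.c_[X[:,:2],np.ones(len(X))];w=np.ones(len(X),bool)
for _ in range(6):
    c=np.linalg.lstsq(A[w],X[w,2],rcond=None)[0];w=abs(A@c-X[:,2])<.0012
print('top plane slopes, height',c,w.sum(),'circle',cv2.minEnclosingCircle(X[w][:,:2].astype(np.float32)),b)
s=dict(np.load('pics/s3.npz'))
x=cv2.resize(s['frame'][130:230,250:370][:,:,::-1],None,fx=3.3,fy=3.3,interpolation=cv2.INTER_CUBIC);y=cv2.resize(d['frame'][:,:,::-1],None,fx=.8,fy=.8)[:320]
cv2.imwrite('pics/x18.png',np.hstack([x[:320,:280],y]))
```

```text
t 27.30 shift cm [-0.46  0.36 -0.02] turn [-0.001  0.004 -0.004] q [-0.12 -0.84  2.39 -0.08  0.9  -1.46] F [ 1.47 -0.49 -1.03] open 0.0855 tcp [0.4751 0.0016 0.2245]
top plane slopes, height [ 0.00138899 -0.00165864  0.02229093] 2787 circle ((0.0008180760778486729, 0.0029776657465845346), 0.02892262488603592) [-0.74874401  0.16188419 -0.64278761]
```

View pics/x18.png

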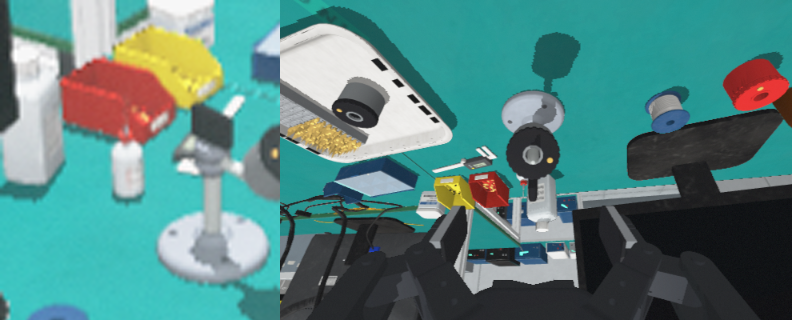

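Emit:
servo_tool(
  commands=[0, 0, 0, 0, -2, 0, 1, 0, 0, 0, 0, -2, 0, 1, 0, 0, 0, 0, 0, 0, 1, 0, 0, 0, 0, 0, 0, 1, 0, 0, 0, 0, 0, 0, 1],
)

```text
t: 27.85
tool_pos: [0.449, 0.0063, 0.2414]
tool_rot: [-1.574, -0.369, -0.688]
contact_force: [-0.1, -0.4, -0.9]
opening: 0.0849
```

Run:
```python
from h import *
d=shot('wrist','w19');P=cloud(d);hsv=cv2.cvtColor(d['frame'],cv2.COLOR_RGB2HSV)
# wing direction
w=(np.hypot(P[...,0]-.6225,P[...,1]+.031)<.035)&(P[...,2]>.15)&(P[...,2]<.162)&(hsv[...,2]<90);q=P[w]
v=np.linalg.svd(q[:,:2]-q[:,:2].mean(0))[2][0];print('wing',len(q),q.mean(0),np.degrees(np.arctan2(v[1],v[0]))%180)
drum('w19',.522,-.283)
s=shot('scene','s4')
a=dict(np.load('pics/scene0.npz'))['frame']
cv2.imwrite('pics/x19.png',np.vstack([a[110:360,180:560],s['frame'][110:360,180:560]])[:,:,::-1])
plan(tcp_for(.12),RT)
```

```text
wing 171 [ 0.61492064 -0.03024117  0.15395994] 166.73296702544098
w19 drum 1182 [ 0.5184 -0.2786  0.0454] [ 0.4933 -0.3121] [ 0.5515 -0.2535] ((0.5221342444419861, -0.2827252745628357), 0.029830612242221832)
t 27.95 shift cm [0.6  3.34 0.08] turn [ 0.001  0.004 -0.028] q [-0.11 -0.94  2.4  -0.08  1.01 -1.45] F [-0.9   0.55  0.37] open 0.0848 tcp [0.4488 0.0063 0.2412]
```

View pics/x19.png

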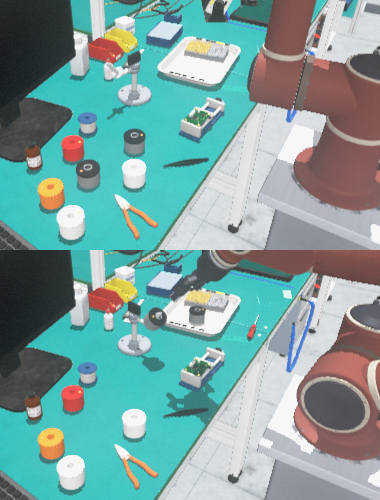

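Run:
```python
from h import *
print(ticket.finish_job()); print(monitor.get_obs()['t'])
```

```text
the job is handed in; nothing more can be done
None
the job is handed in; nothing more can be done
```

The job is handed in after about 28 s of robot time, and every check I made before that agreed with the goal; no verdict was reported.

- **Spindle direction:** I turned the head by its wing about 90° counter-clockwise until the spindle pointed at the board. A last, partial wrist view put the wing at 166.7°, against a wanted 168°, which is roughly 6 mm off the board's middle (30 mm allowed).
- **Used-up drum:** the drum nearest the stand (drum "B" in my notes) pulled only about 1 N when lifted. It now stands upright on the free tray floor, near (0.522, -0.283).
- **Full drum:** the other drum pulled about 3 to 4.5 N, so I took it as the full one. I slid it down the spindle until it met the collar with about 8 N along the axis, then let go. Afterwards the camera put it about 0.3 mm from home along the axis, about 3 mm low across it and within about 0.2° of it. That is inside the 6 mm and 8° limits. I expected about 2 mm of sag from the hole's play, so the extra 1 mm fits the camera's calibration error.
- **Everything else:** the gripper is open and clear of everything. The before and after pictures show the solder spool, bottle and cutters unmoved.

**Disagreements:** the tool and camera readings of the stand's axis differed by about 1 mm. The arm also sprang about 6 mm when it let go of the full drum, without dislodging it.

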